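# Push a bath bomb out of its loose-based mould and set it to dry

### The job

Take the freshly pressed pink bath bomb out of its mould: carry the mould upright to the push-out stand and lower it fully down over the post, so that the loose base comes up through the sleeve with the bomb riding on it, then lift the bomb off and set it upright in the empty pocket of the drying tray. The bomb is still crumbly, so hold it lightly, set it down gently and never let it fall. Then lift the loose base out from above and lay it flat, dish up, in the white rinse tray, leaving the sleeve down on the stand and the other things where they are.

Things in the scene. Friction and masses are not known exactly. Their poses are not given: they have to be found in the camera images.
- sleeve_center (a point): Centre (half-way up) of the mould's loose aluminium sleeve: upright tube, outside 66 mm, bore 52, 50 high, 0.17 kg; z up its axis. A lip 5 mm high inside its lower end leaves a 42 mm opening and carries the loose base. At the start it stands on the desk, base and bomb inside, the bomb's top flush with its rim; lifted by its outside, all three travel together.
- base_center (a point): Centre (half-way up) of the loose base: brass disc 50 mm across, 12 high, 55 g, z up, with a dish 3 mm deep in its upper face that holds the bomb. Free to slide up out of the sleeve. Once the sleeve is fully down on the stand, the base rests on the post, its lower 3 mm in the bore and its upper 9 mm proud of the rim.
- bomb_center (a point): Centre (half-way up) of the pink bath bomb: crumbly pressed puck, 48 mm across, 36 high, 70 g; z up. A straight belt 22 mm high between two domes 7 mm high. Sitting in the base, its centre is 21 mm above the base's and its belt starts 4 mm above the base's rim. Gripping its belt with 15 N is safe; over 30 N, a knock over 20 N on the drying tray or a drop of 6 mm spoils it.
- stand_top (a point): Centre of the flat top of the push-out stand's black post, 57 mm above the desk, z up. The post is 36 mm across, bevelled to 29 mm over its top 4 mm, and stands on a round grey foot 84 mm across and 10 mm high. The stand is weighted and does not move. Fully down, the sleeve's lower end rests on the foot, 47 mm below this point.
- tray: Sage-green drying tray, fixed, 80 mm (x) by 196 mm (y) and 16 mm high; origin at the centre of its underside, z up. Three round pockets in a row along its y at -62, 0 and +62 mm, each 41 mm across, 7 mm deep. Two of them hold dried bombs, so a bomb is best set in with the fingers on its tray-x sides.
- empty_pocket (a point): Centre of the empty pocket's mouth, level with the tray's top face (16 mm above the desk); axes those of the tray. A bomb seated in it has its lower dome 6 mm below this point and its centre 12 mm above it.
- rinse: White enamel rinse tray with a blue edge, fixed, 190 mm (x) by 120 mm (y), walls 12 mm high and 3 mm thick, floor 3 mm thick; origin at the centre of its underside, z up. The upper die stands in its +x half.
- rinse_free (a point): Point on the rinse tray's floor (3 mm above the desk) in the middle of its free -x half, 42 mm from the tray's centre; axes those of the tray.
- dried_a_center (a point): Centre of a dried lilac bath bomb, same shape and size as the pink one, in a pocket of the drying tray. Leave it alone.
- dried_b_center (a point): Centre of a dried yellow bath bomb, same shape and size as the pink one, in a pocket of the drying tray. Leave it alone.
- top_die: Loose upper die of the mould: brass disc 50 mm across with a dark wooden knob, 52 mm high in all, 0.11 kg; origin at the centre of its underside. It stands in the rinse tray; leave it there.
- oil: Loose amber oil bottle, 33 mm across, 72 mm high, 50 g, standing on the desk; origin at the centre of its underside. Leave it alone.
- sleeve: The same sleeve, origin at the centre of its lower end, z up.
- base: The same loose base, origin at the centre of its underside, z up.
- bomb: The same pink bomb, origin at the middle of its lower dome, z up.
Mind the look-alikes: they are no part of the job. What is shaped like the sleeve but red is not meant. Several things have the shape of the bomb; the one meant has the colours described above.

How it is judged:
On the way, in this order (a step that is already met when the one before it is completed fails the run):
1. the sleeve is fully down on the stand's foot and the loose base stands proud of its rim, the bomb still on it (horizontal distance between sleeve_center and stand_top below 0.005 m and z of sleeve_center in the frame of stand_top below -0.019 m and angle between sleeve_center's own z axis and vertical below 0.06 rad and z of base_center in the frame of sleeve_center above 0.022 m and horizontal distance between bomb_center and base_center below 0.006 m and z of bomb_center in the frame of base_center between 0.016 and 0.026 m), for 0.2 s.
2. the bomb sits upright in the empty pocket, let go (horizontal distance between bomb_center and empty_pocket below 0.006 m and z of bomb_center in the frame of empty_pocket between 0.007 and 0.017 m and angle between bomb_center's own z axis and vertical below 0.15 rad and contact force between the fingers and bomb below 0.05 N), for 0.2 s.
At the end, for the whole second after the job is handed in: Bomb upright (0.15 rad) in the empty pocket: centre within 6 mm sideways, 7 to 17 mm above the mouth. Base flat (0.12 rad), dish up, on the rinse tray floor. Sleeve down on the stand: within 5 mm of the axis, 3 mm of the foot. All released and at rest (all of step 2 and horizontal distance between sleeve_center and stand_top below 0.005 m and z of sleeve_center in the frame of stand_top below -0.019 m and angle between sleeve_center's own z axis and vertical below 0.06 rad and x of base_center in the frame of rinse between -0.09 and 0.09 m and y of base_center in the frame of rinse between -0.055 and 0.055 m and z of base_center in the frame of rinse between 0.004 and 0.014 m and angle between base_center's own z axis and vertical below 0.12 rad and linear speed of each of bomb, base, sleeve below 0.02 m/s and contact force between the fingers and base below 0.05 N and contact force between the fingers and sleeve below 0.05 N); the robot touches nothing.
It fails at once if the bomb is squeezed with more than 30 N a finger (60 N for the two) (contact force between the fingers and bomb above 60 N).
It fails at once if the bomb is knocked against the drying tray with more than 20 N (contact force between bomb and tray above 20 N).
It fails at once if the bomb is dropped: off its base and out of the fingers it moves faster than 0.35 m/s (a fall of 6 mm), or it comes down on the desk ((distance between bomb_center and base_center above 0.03 m and contact force between the fingers and bomb below 0.05 N and linear speed of bomb above 0.35 m/s) or height (world z) of bomb_center below 0.027 m).
It fails at once if a dried bomb is moved by more than 8 mm (distance of any of dried_a_center, dried_b_center from where it was at the start of the episode above 0.008 m).
It fails at once if the upper die or the oil bottle is moved by more than 25 mm or tipped (distance of any of top_die, oil from where it was at the start of the episode above 0.025 m or angle between any of top_die, oil's own z axis and vertical above 0.4 rad).
It also fails if it takes over 67 s, if anything falls off the work surface, if the arm or the gripper's body presses on something with over 40 N, if the wrist force passes 120 N, or if a joint passes its speed limit or range.

### The arm

A 7-joint arm with a two-finger parallel gripper is mounted at the origin on the work surface. World frame = base frame: x ahead of the robot, y to its left, z up, the work surface at z = 0. Lengths are in m, angles in rad, forces in N, time in s.
With the tool pointing down it reaches from about 0.35 to 0.775 m from the base axis. Payload 3.1 kg.
Tool frame: the origin (TCP) lies midway between the tips of the shut fingers; the grasp point (between the pads) lies 19 mm behind it; z points along the fingers, y is the direction in which the jaws open and shut (so a half turn about z gives the same grasp; the last joint's range is limited). The gripper opens to 85 mm and grips with 20 to 120 N. Pads are 22 mm wide; open, the fingers measure 114 mm over their backs; the gripper's body (76 mm by 85 mm) begins 54 mm behind the grasp point. The pads swing forward as they close: fully open they stand 13 mm farther back than shut.
Start: joints at [-1.38, 0.311, 0.014, 1.512, -0.004, 1.319, -0.027], TCP at [0.127, 0.535, 0.231] pointing down, gripper open.
Joint ranges: [-2.7, 2.7], [-0.3, 1.91], [-1.27, 1.3], [0.12, 2.57], [-1.44, 4.58], [0.2, 2.03], [-3.05, 3.05]. Speed limits (rad/s): [2.79, 2.79, 3.14, 3.14, 3.14, 3.14, 3.14].

### API

Orientations are given as [roll, pitch, yaw] about the fixed x, y, z axes, in that order (R = Rz(yaw) Ry(pitch) Rx(roll)).
In Python, from bench import manip gives the robot as it stands. The module is installed in compiled form; this text tells all that it offers.
- The arm moves only by the shell command python3 -m handwheel 'ROWS' [FORCE]. ROWS is JSON, a list of rows, each an object of numbers: "ax", "ay", "az": the turn, a rotation vector about the tool's x, y, z scaled (see below); "tx", "ty", "tz": the shift along the tool's x, y, z scaled (see below); "hand": the closure, from -1 (fully open) to 1 (shut). In form: [{"ax": .., "ay": .., "az": .., "tx": .., "ty": .., "tz": .., "hand": ..}, ...]. A call has 1 to 10 rows; each row is the pose to reach, as a shift and turn from the pose measured when the call began, along the tool's axes at that moment; what a row does not reach only later rows make up. The controller multiplies each number of a shift by 40 cm and each number of a turn by 1.5 rad. A row lasts 1/12 s, in which the tool goes at most 41.7 mm and 7.16 degrees, less where a joint would pass 70% of its speed; a pose out of reach is approached as far as the arm can. A call with a number of a shift or a turn outside -1 to 1 is refused whole. A call with a gripper value outside its range is refused whole. The fingers move at their own pace and stop on an object; FORCE is the grip in N (left out, the last holds). Time passes only in rows, so rows that repeat a pose let the fingers close. It gives the time, the measured TCP pose, the force and the opening at its end, in the units of the state.
- manip.observe(): the state, without advancing time (a new reading comes with each control period).
- manip.capture(name): name is "scene" or "side" or "wrist"; returns the picture (420x560x3 uint8, red, green, blue); there is no depth.
- manip.camera_model(name): a dict with "intrinsics" (3x3 intrinsics, pixels), "R" (3x3) and "t" (3): a world point X has camera coordinates R X + t. Camera axes: x right, y down, z forward; pixel columns grow to the right and rows downward; lengths in m; the calibration is good to about 2 mm. A picture is of the moment at which its call begins: read the wrist's pose just before it. camera_model takes no time and is no camera call; for the wrist camera it gives the pose at the moment of the call.
- manip.job_done(): hands the job in, once; it reports no verdict.
The state is a dict: "t": time; "joint_positions": joint angles; "qd": joint speeds; "joint_efforts": joint torques, N m; "eef_pos": TCP position; "tool_rot": TCP orientation; "wrist_force": force on the tool from outside, world axes, zero at the start; "wrist_torque": the same for the moment, N m; "width": finger opening in m.
Only numpy, scipy, OpenCV 4.12 (cv2) and the standard library are available. Lean on these libraries where they do the work, as an engineer would, in place of code of your own. Each camera call takes 0.05 s, during which the arm holds its last target. There are 200 camera calls.

## Working session

There is one attempt and no reset: what is moved stays moved. The work goes in short steps, Python scripts to look and compute and a shell command to move; the robot and the scene stay as the last step left them, time stands still between calls to the robot, and variables do not carry over. Pictures are saved under pics/ and viewed, about 8 in all and at most 12, crops included, and the job is handed in when it is done.

```bash
mkdir -p pics
python3 - <<'E'
from bench import manip
import cv2,numpy as np
s=manip.observe();print(s)
for n in("scene","side"):
    m=manip.camera_model(n);print(n,np.array(m["intrinsics"]).round(1).tolist(),(-np.array(m["R"]).T@m["t"]).round(3),np.array(m["R"]).round(2).tolist())
    cv2.imwrite(f"pics/{n}0.png",manip.capture(n)[:,:,::-1])
E
```

```text
{'t': 0.0, 'joint_positions': array([-1.37972272,  0.31172721,  0.01403016,  1.51308512, -0.00439091,
        1.31919445, -0.02719786]), 'qd': array([-0.00125354,  0.00114543,  0.00071875,  0.00084556, -0.00079529,
        0.00122224, -0.00024395]), 'joint_efforts': array([-3.73488301e-04, -3.79902256e+01,  1.45940571e-01, -2.30592138e+01,
        1.23185845e-02,  1.34882520e-02, -1.24241370e-05]), 'eef_pos': array([0.12671327, 0.53444323, 0.23020899]), 'tool_rot': array([-3.13921198e+00,  1.17708152e-04,  2.90886393e+00]), 'wrist_force': array([-0.04321703,  0.00855207,  0.18571268]), 'wrist_torque': array([0.04618109, 0.03149697, 0.00440456]), 'width': 0.08522578809333234}
scene [[431.6, 0.0, 290.6], [0.0, 431.6, 209.9], [0.0, 0.0, 1.0]] [1.314 0.04  0.87 ] [[-0.06, 1.0, 0.01], [0.69, 0.05, -0.72], [-0.72, -0.04, -0.69]]
side [[526.3, 0.0, 259.1], [0.0, 526.3, 207.9], [0.0, 0.0, 1.0]] [ 0.357 -0.799  1.034] [[0.98, -0.18, 0.0], [-0.14, -0.75, -0.64], [0.12, 0.63, -0.77]]
```

View pics/scene0.png

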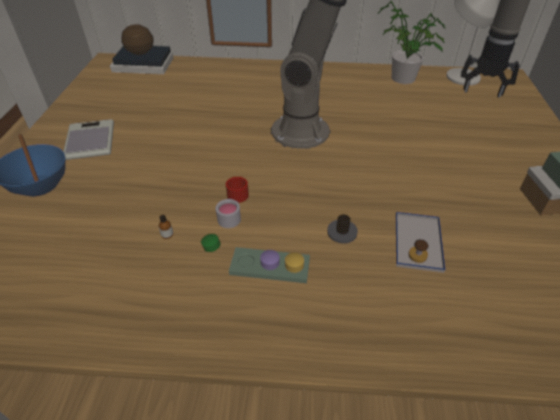

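View pics/side0.png

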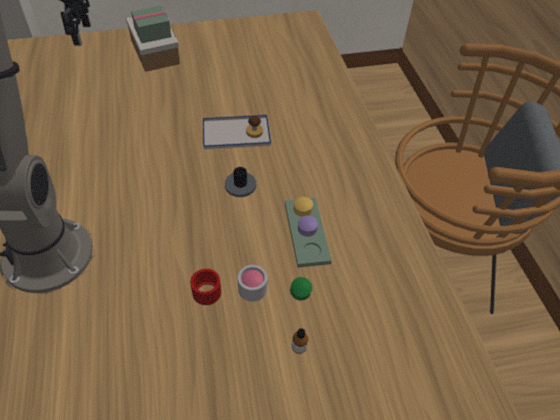

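The scene view shows the mould at (228,213), with the red look-alike behind it at (237,190). The stand is at (343,228). The tray is at (270,264) with its empty pocket at the left end (246,261), and the rinse tray is at (419,240) with the die in its near half. The side view agrees: mould (252,283), stand (240,181), empty pocket (312,250), rinse (236,131).

```bash
cat > h.py <<'E'
import numpy as np,cv2
from bench import manip
def ray(n,px,z,m=None):
    m=m or manip.camera_model(n);R=np.array(m["R"]);c=-R.T@np.array(m["t"])
    d=R.T@np.linalg.inv(m["intrinsics"])@np.r_[px,1.]
    return c+d*(z-c[2])/d[2]
def proj(m,X):
    p=np.array(m["intrinsics"])@(np.array(m["R"])@X+m["t"]);return p[:2]/p[2]
def blobs(img,lo,hi,amin=15):
    hsv=cv2.cvtColor(img,cv2.COLOR_RGB2HSV);k=cv2.inRange(hsv,np.array(lo),np.array(hi))
    n,l,s,c=cv2.connectedComponentsWithStats(k)
    return [(c[i],s[i],l==i) for i in range(1,n) if s[i][4]>=amin]
E
python3 - <<'E'
from h import *
names=dict(pink=((160,70,80),(178,255,255),.046),green=((40,15,40),(95,110,200),.016),lilac=((120,50,60),(150,255,255),.035),yellow=((15,130,120),(28,255,255),.03),black=((0,0,0),(180,255,32),.05),grey=((95,5,40),(140,60,110),.01),blue=((105,60,40),(125,255,255),.012),white=((90,0,110),(130,45,255),.003))
for n in("scene","side"):
    im=cv2.imread(f"pics/{n}0.png")[:,:,::-1].copy()
    for k,(lo,hi,z) in names.items():
        for c,s,_ in blobs(im,lo,hi,40):
            p=ray(n,c,z)
            if .2<p[0]<.9 and abs(p[1])<.5: print(n,k,c.round(1),s.tolist(),p.round(3))
E
```

```text
scene pink [227.3 208.3] [219, 204, 17, 10, 132] [ 0.467 -0.181  0.046]
scene green [263.1 266.3] [230, 248, 79, 34, 1309] [ 0.637 -0.064  0.016]
scene lilac [269.6 259.4] [261, 251, 18, 18, 266] [ 0.63  -0.048  0.035]
scene yellow [294.6 261.7] [286, 254, 17, 18, 236] [0.628 0.015 0.03 ]
scene grey [418.8 246. ] [396, 213, 49, 58, 308] [0.534 0.34  0.01 ]
scene grey [268.7 260.8] [260, 251, 20, 20, 104] [ 0.614 -0.052  0.01 ]
side pink [252.  277.9] [242, 269, 21, 18, 298] [ 0.461 -0.181  0.046]
side green [307.8 239.7] [285, 198, 46, 69, 1485] [ 0.615 -0.081  0.016]
side lilac [307.2 225.5] [298, 216, 20, 20, 313] [ 0.619 -0.053  0.035]
side yellow [254.1 130.3] [247, 126, 15, 9, 80] [0.555 0.312 0.03 ]
side yellow [303.  203.7] [294, 197, 18, 15, 204] [0.627 0.02  0.03 ]
side black [239.5 177.2] [234, 168, 12, 19, 199] [0.483 0.12  0.05 ]
side black [300.4 333.4] [297, 329, 7, 9, 45] [ 0.534 -0.332  0.05 ]
side grey [240.1 186. ] [226, 174, 29, 22, 301] [0.484 0.126 0.01 ]
```

```bash
cat >> h.py <<'E'
from scipy.spatial.transform import Rotation as Ro
def go(x,y,z,yaw):
    "numbers for rows to reach pose, tool down"
    s=manip.observe();R=Ro.from_euler("xyz",s["tool_rot"])
    T=Ro.from_euler("xyz",[np.pi,0,yaw])
    d=np.array([x,y,z])-s["eef_pos"]
    print("t%.2f"%s["t"],"pos",s["eef_pos"].round(4),"rpy",s["tool_rot"].round(3),"w%.4f"%s["width"],"F",s["wrist_force"].round(1))
    print(" t",(R.inv().apply(d)/.4).round(4)," a",((R.inv()*T).as_rotvec()/1.5).round(4)," rows>=%.1f"%max(np.linalg.norm(d)/.0417,(R.inv()*T).magnitude()/.125))
def snap(n,f):
    m=manip.camera_model(n);im=np.array(manip.capture(n));cv2.imwrite(f"pics/{f}.png",im[:,:,::-1]);return m,im
E
R='{"tx":-0.965,"ty":-0.68,"az":-0.155,"hand":-1}'
python3 -m handwheel '[{"tx":-0.965,"ty":-0.68,"az":-0.155,"hand":-1},{"tx":-0.965,"ty":-0.68,"az":-0.155,"hand":-1},{"tx":-0.965,"ty":-0.68,"az":-0.155,"hand":-1},{"tx":-0.965,"ty":-0.68,"az":-0.155,"hand":-1},{"tx":-0.965,"ty":-0.68,"az":-0.155,"hand":-1},{"tx":-0.965,"ty":-0.68,"az":-0.155,"hand":-1},{"tx":-0.965,"ty":-0.68,"az":-0.155,"hand":-1},{"tx":-0.965,"ty":-0.68,"az":-0.155,"hand":-1},{"tx":-0.965,"ty":-0.68,"az":-0.155,"hand":-1},{"tx":-0.965,"ty":-0.68,"az":-0.155,"hand":-1}]' 40
python3 - <<'E'
from h import *
m=manip.camera_model("wrist");R=np.array(m["R"]);s=manip.observe()
print(np.array(m["intrinsics"]).round(1).tolist(),R.round(2).tolist(),(-R.T@m["t"]).round(3))
go(.484,.125,.23,np.pi);go(.464,-.181,.20,np.pi)
print(proj(m,np.array([.484,.125,.057])))
E
```

```text
[[347.2, 0.0, 279.7], [0.0, 347.2, 206.4], [0.0, 0.0, 1.0]] [[0.23, 0.97, -0.0], [0.93, -0.22, 0.3], [0.29, -0.07, -0.95]] [0.053 0.552 0.372]
t0.10 pos [0.1267 0.5345 0.2303] rpy [-3.139  0.     2.909] w0.0852 F [ 0.3 -0.4  0.4]
 t [-1.1052 -0.7902  0.0026]  a [-1.400e-03 -1.000e-04 -1.552e-01]  rows>=13.0
t0.10 pos [0.1267 0.5345 0.2303] rpy [-3.139  0.     2.909] w0.0852 F [ 0.3 -0.4  0.4]
 t [-1.233  -1.546   0.0792]  a [-1.400e-03 -1.000e-04 -1.552e-01]  rows>=19.0
[ 39.15171089 510.56927741]validation failed for argument at $[0]...
```

```bash
python3 -m handwheel '[{"ax":0,"ay":0,"az":-0.155,"tx":-0.965,"ty":-0.68,"tz":0,"hand":-1},{"ax":0,"ay":0,"az":-0.155,"tx":-0.965,"ty":-0.68,"tz":0,"hand":-1},{"ax":0,"ay":0,"az":-0.155,"tx":-0.965,"ty":-0.68,"tz":0,"hand":-1},{"ax":0,"ay":0,"az":-0.155,"tx":-0.965,"ty":-0.68,"tz":0,"hand":-1},{"ax":0,"ay":0,"az":-0.155,"tx":-0.965,"ty":-0.68,"tz":0,"hand":-1},{"ax":0,"ay":0,"az":-0.155,"tx":-0.965,"ty":-0.68,"tz":0,"hand":-1},{"ax":0,"ay":0,"az":-0.155,"tx":-0.965,"ty":-0.68,"tz":0,"hand":-1},{"ax":0,"ay":0,"az":-0.155,"tx":-0.965,"ty":-0.68,"tz":0,"hand":-1},{"ax":0,"ay":0,"az":-0.155,"tx":-0.965,"ty":-0.68,"tz":0,"hand":-1},{"ax":0,"ay":0,"az":-0.155,"tx":-0.965,"ty":-0.68,"tz":0,"hand":-1}]' 40
python3 - <<'E'
from h import *
m,im=snap("wrist","w1")
R=np.array(m["R"]);print(R.round(2).tolist(),(-R.T@m["t"]).round(3))
go(.464,-.181,.23,np.pi)
print(proj(m,np.array([.484,.125,.057])))
E
```

```text
t: 0.93
eef_pos: [0.4027, 0.2215, 0.2308]
tool_rot: [-3.14, -0.001, 3.142]
wrist_force: [1.0, 0.8, -0.3]
width: 0.0853
[[-0.0, 1.0, -0.0], [0.95, 0.0, 0.3], [0.3, -0.0, -0.95]] [0.326 0.222 0.372]
t0.98 pos [0.4097 0.2118 0.2311] rpy [-3.133  0.006  3.127] w0.0853 F [ 5.8 -5.8  1.1]
 t [-0.1504 -0.9797  0.0123]  a [-0.0059  0.0037 -0.0099]  rows>=9.5
[183.76665926 262.05302465]
```

View pics/w1.png

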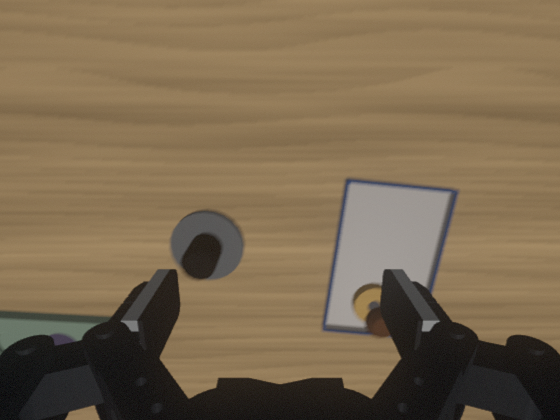

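The wrist view shows the stand foot centred at about (207,244), with the post top at (200,262). The rinse outline has corners at (347,180), (456,189) and (323,330), with the die in its near half. The arm was still moving during that capture, so I'll refine the stand later. Next I go over the mould.

```bash
python3 -m handwheel '[{"ax":0,"ay":0,"az":-0.01,"tx":-0.12,"ty":-0.98,"tz":0.01,"hand":-1},{"ax":0,"ay":0,"az":-0.01,"tx":-0.12,"ty":-0.98,"tz":0.01,"hand":-1},{"ax":0,"ay":0,"az":-0.01,"tx":-0.12,"ty":-0.98,"tz":0.01,"hand":-1},{"ax":0,"ay":0,"az":-0.01,"tx":-0.12,"ty":-0.98,"tz":0.01,"hand":-1},{"ax":0,"ay":0,"az":-0.01,"tx":-0.12,"ty":-0.98,"tz":0.01,"hand":-1},{"ax":0,"ay":0,"az":-0.01,"tx":-0.12,"ty":-0.98,"tz":0.01,"hand":-1},{"ax":0,"ay":0,"az":-0.01,"tx":-0.12,"ty":-0.98,"tz":0.01,"hand":-1},{"ax":0,"ay":0,"az":-0.01,"tx":-0.12,"ty":-0.98,"tz":0.01,"hand":-1},{"ax":0,"ay":0,"az":-0.01,"tx":-0.12,"ty":-0.98,"tz":0.01,"hand":-1},{"ax":0,"ay":0,"az":-0.01,"tx":-0.12,"ty":-0.98,"tz":0.01,"hand":-1}]' 40
python3 -m handwheel '[{"ax":0,"ay":0,"az":0,"tx":0,"ty":0,"tz":0,"hand":-1},{"ax":0,"ay":0,"az":0,"tx":0,"ty":0,"tz":0,"hand":-1},{"ax":0,"ay":0,"az":0,"tx":0,"ty":0,"tz":0,"hand":-1}]'
python3 - <<'E'
from h import *
m,im=snap("wrist","w2")
for c,s,k in blobs(im,(160,70,80),(178,255,255),100):print(c,s,ray("wrist",c,.048,m))
for c,s,k in blobs(im,(0,150,60),(6,255,255),100):print("red",c,s,ray("wrist",c,.03,m))
go(.464,-.181,.23,np.pi)
E
```

```text
t: 1.82
eef_pos: [0.4512, -0.1844, 0.2308]
tool_rot: [-3.131, 0.006, 3.139]
wrist_force: [0.3, -0.6, -0.2]
width: 0.085
t: 2.07
eef_pos: [0.451, -0.1832, 0.2303]
tool_rot: [-3.133, 0.004, 3.139]
wrist_force: [-0.3, 0.3, 1.3]
width: 0.0851
[286.09661299 188.88173237] [ 263  166   48   47 1801] [ 0.45964803 -0.17864574  0.048     ]
red [296.31658768  75.16018957] [ 259   37   74   80 3165] [ 0.35622695 -0.16945193  0.03      ]
t2.12 pos [ 0.4513 -0.1823  0.2303] rpy [-3.133  0.005  3.141] w0.0856 F [-0.   0.5  0.3]
 t [-0.0319  0.0032  0.0009]  a [-0.0056  0.003  -0.0001]  rows>=0.3
```

View pics/w2.png

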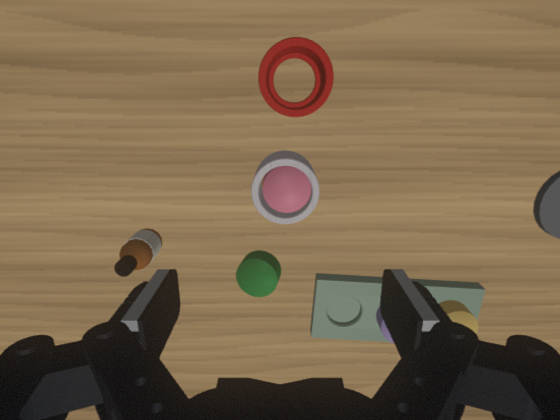

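The wrist view shows the mould rim centred at (286,190), the red sleeve at (296,76), the green bomb at (258,273), the oil at (140,250) and the empty pocket at (344,310). The mould comes out at (0.4605, -0.179), and the fingers have room along y. I'll grip high, with the TCP 24 mm above the sleeve's bottom, because the bomb will rise 42 mm above the rim towards the palm.

```bash
python3 -m handwheel '[{"ax":-0.0056,"ay":0.003,"az":0,"tx":-0.023,"ty":0.009,"tz":0.1,"hand":-1},{"ax":-0.0056,"ay":0.003,"az":0,"tx":-0.023,"ty":0.009,"tz":0.2,"hand":-1},{"ax":-0.0056,"ay":0.003,"az":0,"tx":-0.023,"ty":0.009,"tz":0.28,"hand":-1},{"ax":-0.0056,"ay":0.003,"az":0,"tx":-0.023,"ty":0.009,"tz":0.28,"hand":-1},{"ax":-0.0056,"ay":0.003,"az":0,"tx":-0.023,"ty":0.009,"tz":0.28,"hand":-1}]'
python3 - <<'E'
from h import *
m,im=snap("wrist","w3")
for c,s,k in blobs(im,(160,70,80),(178,255,255),100):print(c,s,ray("wrist",c,.048,m))
go(.4605,-.1785,.024,np.pi)
E
```

```text
t: 2.53
eef_pos: [0.46, -0.1771, 0.1173]
tool_rot: [3.14, -0.004, -3.139]
wrist_force: [1.0, -0.8, -0.0]
width: 0.0855
[276.52988776 220.61889846] [ 242  188   72   67 3831] [ 0.45938492 -0.17903091  0.048     ]
t2.58 pos [ 0.4618 -0.1784  0.1192] rpy [ 3.141e+00  1.000e-03 -3.139e+00] w0.0853 F [0.3 0.6 0.4]
 t [ 0.0034 -0.0003  0.2381]  a [0.0002 0.0005 0.0015]  rows>=2.3
```

```bash
python3 -m handwheel '[{"ax":0,"ay":0,"az":0.0015,"tx":0.004,"ty":-0.001,"tz":0.08,"hand":-1},{"ax":0,"ay":0,"az":0.0015,"tx":0.004,"ty":-0.001,"tz":0.16,"hand":-1},{"ax":0,"ay":0,"az":0.0015,"tx":0.004,"ty":-0.001,"tz":0.21,"hand":-1},{"ax":0,"ay":0,"az":0.0015,"tx":0.004,"ty":-0.001,"tz":0.238,"hand":-1},{"ax":0,"ay":0,"az":0.0015,"tx":0.004,"ty":-0.001,"tz":0.238,"hand":-1},{"ax":0,"ay":0,"az":0.0015,"tx":0.004,"ty":-0.001,"tz":0.238,"hand":-1}]'
python3 -m handwheel '[{"ax":0,"ay":0,"az":0,"tx":0,"ty":0,"tz":0,"hand":-0.5},{"ax":0,"ay":0,"az":0,"tx":0,"ty":0,"tz":0,"hand":-0.4},{"ax":0,"ay":0,"az":0,"tx":0,"ty":0,"tz":0,"hand":0},{"ax":0,"ay":0,"az":0,"tx":0,"ty":0,"tz":0,"hand":0.2},{"ax":0,"ay":0,"az":0,"tx":0,"ty":0,"tz":0,"hand":0.2},{"ax":0,"ay":0,"az":0,"tx":0,"ty":0,"tz":0,"hand":0.2}]' 50
python3 -m handwheel '[{"ax":0,"ay":0,"az":0,"tx":0,"ty":0,"tz":0,"hand":0.2},{"ax":0,"ay":0,"az":0,"tx":0,"ty":0,"tz":0,"hand":0.2},{"ax":0,"ay":0,"az":0,"tx":0,"ty":0,"tz":0,"hand":0.2}]' 50
python3 -c "
from h import *
go(.46,-.179,.16,np.pi)"
```

```text
t: 3.08
eef_pos: [0.462, -0.1792, 0.0258]
tool_rot: [-3.141, 0.004, -3.141]
wrist_force: [-0.2, -0.6, 0.4]
width: 0.0855
t: 3.58
eef_pos: [0.4647, -0.1801, 0.0287]
tool_rot: [-3.14, 0.01, -3.141]
wrist_force: [-0.8, 1.1, 7.7]
width: 0.0654
t: 3.83
eef_pos: [0.465, -0.1801, 0.0292]
tool_rot: [-3.14, 0.011, -3.141]
wrist_force: [-0.3, -0.7, -2.1]
width: 0.0649
t3.83 pos [ 0.465  -0.1801  0.0292] rpy [-3.14   0.011 -3.141] w0.0649 F [-0.3 -0.7 -2.1]
 t [ 0.0089  0.0022 -0.3271]  a [-0.001   0.0072  0.0005]  rows>=3.1
```

```bash
python3 -m handwheel '[{"ax":0,"ay":0,"az":0,"tx":0,"ty":0,"tz":-0.02,"hand":0.2},{"ax":0,"ay":0,"az":0,"tx":0,"ty":0,"tz":-0.06,"hand":0.2},{"ax":0,"ay":0,"az":0,"tx":0,"ty":0,"tz":-0.12,"hand":0.2},{"ax":0,"ay":0,"az":0,"tx":0,"ty":0,"tz":-0.19,"hand":0.2},{"ax":0,"ay":0,"az":0,"tx":0,"ty":0,"tz":-0.26,"hand":0.2},{"ax":0,"ay":0,"az":0,"tx":0,"ty":0,"tz":-0.32,"hand":0.2},{"ax":0,"ay":0,"az":0,"tx":0,"ty":0,"tz":-0.35,"hand":0.2},{"ax":0,"ay":0,"az":0,"tx":0,"ty":0,"tz":-0.35,"hand":0.2},{"ax":0,"ay":0,"az":0,"tx":0,"ty":0,"tz":-0.35,"hand":0.2}]'
python3 -c "
from h import *
go(.46,.02,.17,np.pi)
m,im=snap('wrist','w4')
s=manip.observe()
for c,q,k in blobs(im,(160,70,80),(178,255,255),100):print(c,q,ray('wrist',c,s['eef_pos'][2]+.019,m))
"
```

```text
t: 4.58
eef_pos: [0.4635, -0.1798, 0.1696]
tool_rot: [-3.14, 0.012, -3.141]
wrist_force: [0.2, -0.5, -3.0]
width: 0.0651
t4.58 pos [ 0.4635 -0.1798  0.1696] rpy [-3.14   0.012 -3.141] w0.0651 F [ 0.2 -0.5 -3. ]
 t [ 0.0083  0.4996 -0.0019]  a [-0.001   0.0078  0.0005]  rows>=4.8
[279.20064545 281.42288004] [ 222  233  114   99 8986] [ 0.45731029 -0.18013543  0.18744302]
```

View pics/w4.png

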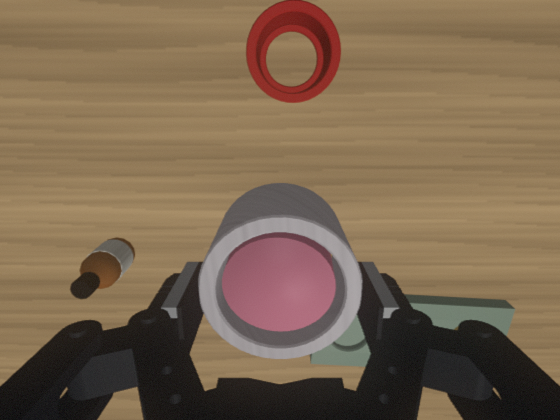

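The mould is lifted with its base and bomb (3 N), rim outline x 200–361, rows 217–357. Next I move towards the stand and measure it.

```bash
python3 -c "
from h import *
m=manip.camera_model('wrist')
for z in (.188,.191,.194):
  P=[ray('wrist',p,z,m)[:2] for p in ((200,285),(361,285),(280.5,217),(280.5,357))]
  print(z,(P[1]-P[0])[1],(P[3]-P[2])[0],((P[2]+P[3])/2-manip.observe()['eef_pos'][:2]),(P[0]+P[1])/2)
"
python3 -m handwheel '[{"ax":0,"ay":0,"az":0,"tx":0.0,"ty":0.04,"tz":0,"hand":0.2},{"ax":0,"ay":0,"az":0,"tx":0.0,"ty":0.11,"tz":0,"hand":0.2},{"ax":0,"ay":0,"az":0,"tx":0.0,"ty":0.2,"tz":0,"hand":0.2},{"ax":0,"ay":0,"az":0,"tx":0.0,"ty":0.29,"tz":0,"hand":0.2},{"ax":0,"ay":0,"az":0,"tx":0.0,"ty":0.37,"tz":0,"hand":0.2},{"ax":0,"ay":0,"az":0,"tx":0.0,"ty":0.42,"tz":0,"hand":0.2},{"ax":0,"ay":0,"az":0,"tx":0.0,"ty":0.45,"tz":0,"hand":0.2},{"ax":0,"ay":0,"az":0,"tx":0.0,"ty":0.45,"tz":0,"hand":0.2},{"ax":0,"ay":0,"az":0,"tx":0.0,"ty":0.45,"tz":0,"hand":0.2},{"ax":0,"ay":0,"az":0,"tx":0.0,"ty":0.45,"tz":0,"hand":0.2}]'
python3 -c "
from h import *
go(.46,.125,.17,np.pi)
m,im=snap('wrist','w5')
print(proj(m,np.array([.484,.125,.057])))
for (lo,hi,z) in (((95,5,40),(140,60,130),.01),((0,0,0),(180,255,32),.05)):
  for c,q,k in blobs(im,lo,hi,200):print(c,q,ray('wrist',c,z,m))
"
```

```text
0.188 0.06380486274598443 0.06353481790807153 [-0.00228765  0.00022631] [ 0.45719363 -0.17919394]
0.191 0.06222636968893347 0.06196300559420209 [-0.00414984  0.00021675] [ 0.45540938 -0.17920331]
0.194 0.060647876631882536 0.060391193280332656 [-0.00601202  0.00020718] [ 0.45362512 -0.17921269]
t: 5.47
eef_pos: [0.4618, -0.0011, 0.1675]
tool_rot: [-3.139, 0.007, 3.14]
wrist_force: [0.0, 0.1, -2.8]
width: 0.0649
t5.47 pos [ 0.4618 -0.0011  0.1675] rpy [-3.139  0.007  3.14 ] w0.0649 F [ 0.   0.1 -2.8]
 t [ 0.0048  0.3154 -0.0071]  a [-0.0016  0.0049 -0.0009]  rows>=3.0
[442.58591657 228.96791222]
[114.6130031  372.09907121] [ 97 355  39  35 323] [ 0.66673202 -0.17807411  0.01      ]
[ 88.35917313 380.09819121] [ 73 359  32  40 387] [ 0.67747065 -0.20798008  0.01      ]
[263.63239062 387.35605511] [    0   323   560    97 20685] [ 0.64658059 -0.01670529  0.05      ]
```

View pics/w5.png

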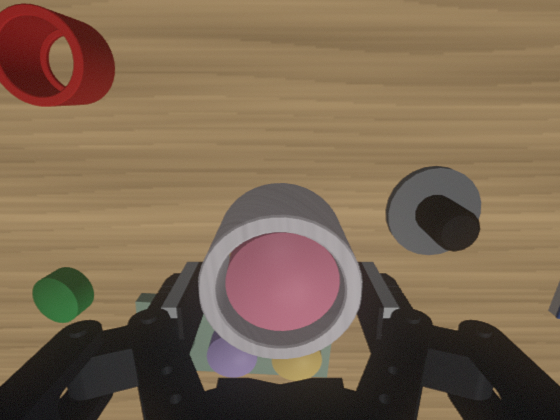

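```bash
python3 -c "
from h import *
s=manip.observe();e=s['eef_pos'];m=manip.camera_model('wrist')
print('wrist foot',ray('wrist',(433.5,210.5),.01,m),'post',ray('wrist',(460,231),.057,m))
m2,im=snap('side','s1')
for c,q,k in blobs(im,(160,60,60),(178,255,255),60):
  print('side pink',c,q)
  for z in(.18,.19):print(ray('side',c,z)-e)
P=ray('wrist',(282,279),e[2]+.017,m);print('wrist pink-tcp',P-e)
im0=cv2.imread('pics/side0.png')[:,:,::-1].copy()
for c,q,k in blobs(im0,(0,0,0),(180,255,45),100):
  if 200<c[0]<280 and 150<c[1]<200:
    print(c,q,'side post z.034',ray('side',c,.034),'top',ray('side',(c[0],q[1]+6),.057))
for c,q,k in blobs(im0,(0,0,25),(180,70,110),100):
  if 200<c[0]<280 and 150<c[1]<200: print('foot',c,q,ray('side',(q[0]+q[2]/2-.5,q[1]+q[3]-1),.01))
im0=cv2.imread('pics/scene0.png')[:,:,::-1].copy()
for c,q,k in blobs(im0,(0,0,0),(180,255,45),60):
  if 320<c[0]<360 and 200<c[1]<250:print(c,q,'scene post',ray('scene',c,.034))
"
```

```text
wrist foot [0.48521123 0.13764433 0.01      ] post [0.48624887 0.13868804 0.057     ]
side pink [230.47619048 177.35714286] [226 171   9  13  84]
[-0.0158891   0.00337326  0.01227288]
[-0.01692892 -0.00600406  0.02227288]
wrist pink-tcp [-0.00664797  0.00086981  0.017     ]
[239.92951542 177.1277533 ] [234 167  13  21 227] side post z.034 [0.48564205 0.13523545 0.034     ] top [0.48502608 0.12807816 0.057     ]
foot [240.20967742 185.02822581] [225 168  31  29 496] [0.47812717 0.0915263  0.01      ]
[342.70949721 224.25139665] [337 216  12  18 179] scene post [0.49223811 0.13709304 0.034     ]
```

```bash
python3 -m handwheel '[{"ax":0,"ay":-0.003,"az":-0.001,"tx":-0.01,"ty":0.05,"tz":0,"hand":0.2},{"ax":0,"ay":-0.003,"az":-0.001,"tx":-0.03,"ty":0.12,"tz":0,"hand":0.2},{"ax":0,"ay":-0.003,"az":-0.001,"tx":-0.05,"ty":0.2,"tz":0.0,"hand":0.2},{"ax":0,"ay":-0.003,"az":-0.001,"tx":-0.06,"ty":0.28,"tz":0,"hand":0.2},{"ax":0,"ay":-0.003,"az":-0.001,"tx":-0.067,"ty":0.33,"tz":0,"hand":0.2},{"ax":0,"ay":-0.003,"az":-0.001,"tx":-0.067,"ty":0.345,"tz":0.03,"hand":0.2},{"ax":0,"ay":-0.003,"az":-0.001,"tx":-0.067,"ty":0.345,"tz":0.07,"hand":0.2},{"ax":0,"ay":-0.003,"az":-0.001,"tx":-0.067,"ty":0.345,"tz":0.11,"hand":0.2},{"ax":0,"ay":-0.003,"az":-0.001,"tx":-0.067,"ty":0.345,"tz":0.11,"hand":0.2},{"ax":0,"ay":-0.003,"az":-0.001,"tx":-0.067,"ty":0.345,"tz":0.11,"hand":0.2}]'
python3 -c "
from h import *
go(.4887,.137,.1,np.pi)
a=snap('side','s2')[1];b=snap('scene','c2')[1]
A=cv2.resize(a[120:220,190:290],(400,400),interpolation=3);B=cv2.resize(b[160:260,290:390],(400,400),interpolation=3)
cv2.imwrite('pics/both2.png',np.hstack([A,B])[:,:,::-1])
"
```

```text
t: 6.4
eef_pos: [0.4892, 0.135, 0.1232]
tool_rot: [-3.138, 0.011, 3.138]
wrist_force: [-0.1, 0.6, -3.2]
width: 0.0651
t6.40 pos [0.4892 0.135  0.1232] rpy [-3.138  0.011  3.138] w0.0651 F [-0.1  0.6 -3.2]
 t [0.0018 0.0053 0.058 ]  a [-0.0022  0.0071 -0.0022]  rows>=0.6
```

View pics/both2.png

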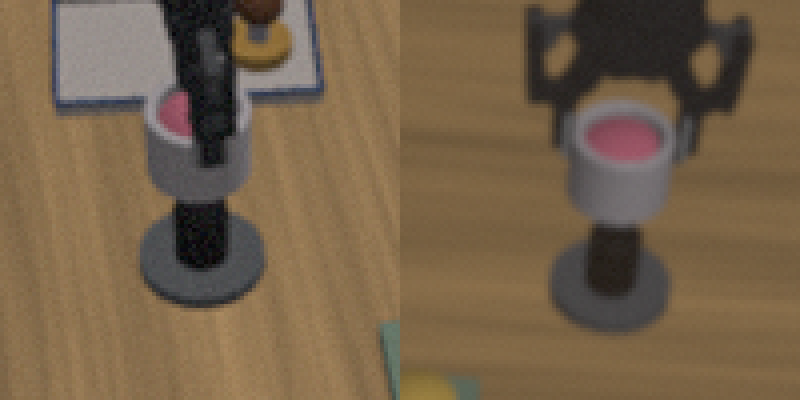

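The side view (left half) shows sleeve columns 146–251, post 174–228 and foot 139–264. The scene view (right half) shows sleeve 568–672, post 588–640 and foot 551–670. I'll check these against the expected positions.

```bash
python3 -c "
from h import *
S=manip.camera_model('side');C=manip.camera_model('scene')
X=lambda x,y,z:np.array([x,y,z])
for y in (.135,.138):
  print('side foot/post/sleeve',[round((proj(S,X(.4857,y,z))[0]-190)*4+1.5,1) for z in(.01,.03,.115)],'scene',[round((proj(C,X(.4857,y,z))[0]-290)*4-0+401.5,1) for z in(.01,.03,.115)])
print('px/m',(proj(S,X(.4957,y,.1))-proj(S,X(.4857,y,.1)))*4,(proj(C,X(.4857,y+.01,.1))-proj(C,X(.4857,y,.1)))*4)
"
```

```text
side foot/post/sleeve [np.float64(202.2), np.float64(201.5), np.float64(198.3)] scene [np.float64(605.8), np.float64(608.5), np.float64(620.7)]
side foot/post/sleeve [np.float64(201.5), np.float64(200.8), np.float64(197.5)] scene [np.float64(610.1), np.float64(612.9), np.float64(625.4)]
px/m [15.70297198 -2.01730263] [15.3765249  0.8006613]
```

```bash
python3 -m handwheel '[{"ax":0,"ay":0,"az":-0.002,"tx":0,"ty":0.007,"tz":0,"hand":0.2},{"ax":0,"ay":0,"az":-0.002,"tx":0,"ty":0.007,"tz":0,"hand":0.2},{"ax":0,"ay":0,"az":-0.002,"tx":0,"ty":0.007,"tz":0.03,"hand":0.2},{"ax":0,"ay":0,"az":-0.002,"tx":0,"ty":0.007,"tz":0.06,"hand":0.2},{"ax":0,"ay":0,"az":-0.002,"tx":0,"ty":0.007,"tz":0.08,"hand":0.2},{"ax":0,"ay":0,"az":-0.002,"tx":0,"ty":0.007,"tz":0.1,"hand":0.2},{"ax":0,"ay":0,"az":-0.002,"tx":0,"ty":0.007,"tz":0.1,"hand":0.2}]'
python3 -c "
from h import *
go(.489,.138,.045,np.pi)"
```

```text
t: 7.08
eef_pos: [0.4902, 0.1382, 0.0835]
tool_rot: [-3.139, 0.012, -3.141]
wrist_force: [0.1, 0.3, -3.0]
width: 0.0654
t7.08 pos [0.4902 0.1382 0.0835] rpy [-3.139  0.012 -3.141] w0.0654 F [ 0.1  0.3 -3. ]
 t [ 0.0041 -0.0003  0.0962]  a [-0.0017  0.008   0.0002]  rows>=0.9
```

```bash
python3 -m handwheel '[{"ax":0,"ay":0,"az":0,"tx":0.002,"ty":0,"tz":0.01,"hand":0.2},{"ax":0,"ay":0,"az":0,"tx":0.002,"ty":0,"tz":0.02,"hand":0.2},{"ax":0,"ay":0,"az":0,"tx":0.002,"ty":0,"tz":0.03,"hand":0.2},{"ax":0,"ay":0,"az":0,"tx":0.002,"ty":0,"tz":0.04,"hand":0.2},{"ax":0,"ay":0,"az":0,"tx":0.002,"ty":0,"tz":0.05,"hand":0.2},{"ax":0,"ay":0,"az":0,"tx":0.002,"ty":0,"tz":0.05,"hand":0.2}]'
python3 -m handwheel '[{"ax":0,"ay":0,"az":0,"tx":0,"ty":0,"tz":0.01,"hand":0.2},{"ax":0,"ay":0,"az":0,"tx":0,"ty":0,"tz":0.02,"hand":0.2},{"ax":0,"ay":0,"az":0,"tx":0,"ty":0,"tz":0.03,"hand":0.2},{"ax":0,"ay":0,"az":0,"tx":0,"ty":0,"tz":0.035,"hand":0.2},{"ax":0,"ay":0,"az":0,"tx":0,"ty":0,"tz":0.035,"hand":0.2}]'
python3 -c "
from h import *
go(.489,.138,.04,np.pi)"
```

```text
t: 7.58
eef_pos: [0.4891, 0.1381, 0.0628]
tool_rot: [-3.139, 0.011, -3.141]
wrist_force: [0.2, 0.1, -1.1]
width: 0.0653
t: 8.0
eef_pos: [0.489, 0.138, 0.0482]
tool_rot: [-3.138, 0.01, -3.141]
wrist_force: [0.1, -0.0, -1.8]
width: 0.065
t8.00 pos [0.489  0.138  0.0482] rpy [-3.138  0.01  -3.141] w0.0650 F [ 0.1 -0.  -1.8]
 t [0.0001 0.     0.0205]  a [-0.0022  0.0067  0.0002]  rows>=0.2
```

The load fell from 3.0 to 1.8 N, so the base is resting on the post and the sleeve is sliding freely.

```bash
python3 -m handwheel '[{"ax":0,"ay":0,"az":0,"tx":0,"ty":0,"tz":0.008,"hand":0.2},{"ax":0,"ay":0,"az":0,"tx":0,"ty":0,"tz":0.012,"hand":0.2},{"ax":0,"ay":0,"az":0,"tx":0,"ty":0,"tz":0.012,"hand":0.2}]'
python3 -m handwheel '[{"ax":0,"ay":0,"az":0,"tx":0,"ty":0,"tz":0.006,"hand":0.2},{"ax":0,"ay":0,"az":0,"tx":0,"ty":0,"tz":0.009,"hand":0.2},{"ax":0,"ay":0,"az":0,"tx":0,"ty":0,"tz":0.009,"hand":0.2}]'
python3 -c "
from h import *
go(.489,.138,.04,np.pi)"
```

```text
t: 8.25
eef_pos: [0.4889, 0.1381, 0.043]
tool_rot: [-3.138, 0.01, -3.141]
wrist_force: [-0.5, 0.6, -1.6]
width: 0.0653
t: 8.5
eef_pos: [0.4889, 0.138, 0.0393]
tool_rot: [-3.138, 0.01, -3.141]
wrist_force: [0.1, -0.6, -2.1]
width: 0.0653
t8.50 pos [0.4889 0.138  0.0393] rpy [-3.138  0.01  -3.141] w0.0653 F [ 0.1 -0.6 -2.1]
 t [-0.0003 -0.0001 -0.0018]  a [-0.0023  0.0064  0.0003]  rows>=0.1
```

```bash
python3 -m handwheel '[{"ax":0,"ay":0,"az":0,"tx":0,"ty":0,"tz":0.003,"hand":0.2},{"ax":0,"ay":0,"az":0,"tx":0,"ty":0,"tz":0.005,"hand":0.2},{"ax":0,"ay":0,"az":0,"tx":0,"ty":0,"tz":0.005,"hand":0.2}]'
python3 -c "
from h import *
go(.489,.138,.04,np.pi)
m,im=snap('wrist','w6')
a=snap('side','s3')[1];b=snap('scene','c3')[1]
A=cv2.resize(a[120:220,190:290],(400,400),interpolation=3);B=cv2.resize(b[160:260,290:390],(400,400),interpolation=3)
cv2.imwrite('pics/both3.png',np.hstack([A,B])[:,:,::-1])"
```

```text
t: 8.75
eef_pos: [0.4892, 0.138, 0.0388]
tool_rot: [-3.139, 0.01, -3.141]
wrist_force: [-2.7, -1.4, 9.1]
width: 0.065
t8.75 pos [0.4892 0.138  0.0388] rpy [-3.139  0.01  -3.141] w0.0650 F [-2.7 -1.4  9.1]
 t [ 0.0004 -0.     -0.003 ]  a [-0.0017  0.0064  0.0002]  rows>=0.1
```

View pics/both3.png

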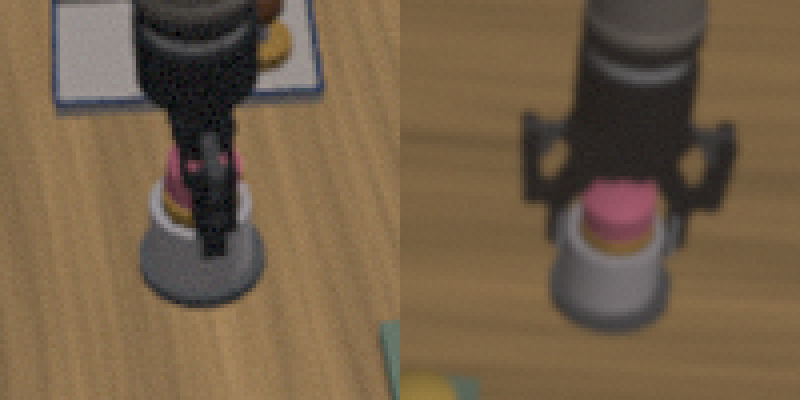

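The sleeve touches down on the foot (+9 N at TCP 0.0388, as predicted). Both views show the bomb upright on the brass base, proud of the rim. I release and rise.

```bash
python3 -m handwheel '[{"ax":0,"ay":0,"az":0,"tx":0,"ty":0,"tz":-0.0015,"hand":-0.6},{"ax":0,"ay":0,"az":0,"tx":0,"ty":0,"tz":-0.0015,"hand":-1},{"ax":0,"ay":0,"az":0,"tx":0,"ty":0,"tz":-0.0015,"hand":-1},{"ax":0,"ay":0,"az":0,"tx":0,"ty":0,"tz":-0.0015,"hand":-1},{"ax":0,"ay":0,"az":0,"tx":0,"ty":0,"tz":-0.0015,"hand":-1}]' 20
python3 -m handwheel '[{"ax":0,"ay":0,"az":0,"tx":0,"ty":0,"tz":-0.05,"hand":-1},{"ax":0,"ay":0,"az":0,"tx":0,"ty":0,"tz":-0.13,"hand":-1},{"ax":0,"ay":0,"az":0,"tx":0,"ty":0,"tz":-0.22,"hand":-1},{"ax":0,"ay":0,"az":0,"tx":0,"ty":0,"tz":-0.3,"hand":-1},{"ax":0,"ay":0,"az":0,"tx":0,"ty":0,"tz":-0.3,"hand":-1},{"ax":0,"ay":0,"az":0,"tx":0,"ty":0,"tz":-0.3,"hand":-1}]'
python3 -c "
from h import *
import math
im=cv2.imread('pics/w2.png')[:,:,::-1].copy()
go(.4857,.1378,.16,np.pi/2)
m,w=snap('wrist','w7')
for c,q,k in blobs(w,(160,70,80),(178,255,255),100):print('pink',c,q,ray('wrist',c,.099,m),ray('wrist',c,.094,m))
for n in('scene','side'):
  im=cv2.imread(f'pics/{n}0.png')[:,:,::-1].copy()
  hsv=cv2.cvtColor(im,cv2.COLOR_RGB2HSV);k=cv2.inRange(hsv,(40,15,40),(95,110,200))
  for c,q,l in blobs(im,(40,15,40),(95,110,200),600):
    pts=np.argwhere(l)[:,::-1].astype(float);P=np.array([ray(n,p,.016)[:2] for p in pts]).astype(np.float32)
    print(n,cv2.minAreaRect(P),cv2.fitEllipse(P) if 0 else '')
"
```

```text
t: 9.32
eef_pos: [0.4891, 0.138, 0.0392]
tool_rot: [-3.139, 0.01, -3.141]
wrist_force: [-0.8, 0.4, 0.1]
width: 0.0854
t: 9.82
eef_pos: [0.4896, 0.1388, 0.1613]
tool_rot: [-3.141, 0.014, -3.141]
wrist_force: [-0.6, -0.3, -1.3]
width: 0.0854
t9.82 pos [0.4896 0.1388 0.1613] rpy [-3.141  0.014 -3.141] w0.0854 F [-0.6 -0.3 -1.3]
 t [ 0.0098 -0.0025  0.0031]  a [0.0072 0.0078 1.0475]  rows>=12.6
pink [278.19009726 214.99403183] [ 241  176   74   78 4524] [0.48388061 0.13775665 0.099     ] [0.48567063 0.13773499 0.094     ]
scene ((-0.9691319465637207, 0.539151132106781), (0.2973485589027405, 0.7316509485244751), 80.48355102539062) 
scene ((0.6291249990463257, -0.04888656735420227), (0.19213150441646576, 0.08491098880767822), 86.57025146484375) 
side ((0.30505070090293884, 0.9217417240142822), (0.11606293171644211, 0.1610853224992752), 5.36877965927124) Traceback (most recent call last):
  File "<string>", line 12, in <module>
    pts=np.argwhere(l)[:,::-1].astype(float);P=np.array([ray(n,p,.016)[:2] for p in pts]).astype(np.float32)
                                                         ~~~^^^^^^^^^^
  File "h.py", line 4, in ray
    m=m or manip.camera_model(n);R=np.array(m["R"]);c=-R.T@np.array(m["t"])
           ~~~~~~~~~~~~~~~~~~^^^
ValueError: time passes only in moves, steps and waits
```

```bash
python3 -m handwheel '[{"ax":0.004,"ay":0.004,"az":0.08,"tx":0.01,"ty":-0.0025,"tz":0,"hand":-1},{"ax":0.004,"ay":0.004,"az":0.16,"tx":0.01,"ty":-0.0025,"tz":0,"hand":-1},{"ax":0.004,"ay":0.004,"az":0.24,"tx":0.01,"ty":-0.0025,"tz":0,"hand":-1},{"ax":0.004,"ay":0.004,"az":0.32,"tx":0.01,"ty":-0.0025,"tz":0,"hand":-1},{"ax":0.004,"ay":0.004,"az":0.40,"tx":0.01,"ty":-0.0025,"tz":0,"hand":-1},{"ax":0.004,"ay":0.004,"az":0.48,"tx":0.01,"ty":-0.0025,"tz":0,"hand":-1},{"ax":0.004,"ay":0.004,"az":0.56,"tx":0.01,"ty":-0.0025,"tz":0,"hand":-1},{"ax":0.004,"ay":0.004,"az":0.64,"tx":0.01,"ty":-0.0025,"tz":0,"hand":-1},{"ax":0.004,"ay":0.004,"az":0.70,"tx":0.01,"ty":-0.0025,"tz":0,"hand":-1},{"ax":0.004,"ay":0.004,"az":0.70,"tx":0.01,"ty":-0.0025,"tz":0,"hand":-1}]' 20
python3 -c "
from h import *
go(.4855,.1378,.16,1.505)
"
```

```text
t: 10.7
eef_pos: [0.4826, 0.1371, 0.1575]
tool_rot: [-3.137, 0.005, 2.09]
wrist_force: [0.2, 0.4, -1.2]
width: 0.0853
t10.70 pos [0.4826 0.1371 0.1575] rpy [-3.137  0.005  2.09 ] w0.0853 F [ 0.2  0.4 -1.2]
 t [-0.0021  0.0071 -0.0064]  a [-0.0017  0.0039  0.3903]  rows>=4.7
```

```bash
python3 -m handwheel '[{"ax":-0.0017,"ay":0.004,"az":0.08,"tx":-0.002,"ty":0.007,"tz":0,"hand":-1},{"ax":-0.0017,"ay":0.004,"az":0.16,"tx":-0.002,"ty":0.007,"tz":0,"hand":-1},{"ax":-0.0017,"ay":0.004,"az":0.24,"tx":-0.002,"ty":0.007,"tz":0,"hand":-1},{"ax":-0.0017,"ay":0.004,"az":0.32,"tx":-0.002,"ty":0.007,"tz":0,"hand":-1},{"ax":-0.0017,"ay":0.004,"az":0.39,"tx":-0.002,"ty":0.007,"tz":0,"hand":-1},{"ax":-0.0017,"ay":0.004,"az":0.39,"tx":-0.002,"ty":0.007,"tz":0,"hand":-1},{"ax":-0.0017,"ay":0.004,"az":0.39,"tx":-0.002,"ty":0.007,"tz":0,"hand":-1}]' 20
python3 -c "
from h import *
go(.4855,.1378,.09,1.505)
m,w=snap('wrist','w8')
for c,q,k in blobs(w,(160,70,80),(178,255,255),100):print('pink',c,q,ray('wrist',c,.099,m),ray('wrist',c,.094,m))
"
```

```text
t: 11.28
eef_pos: [0.4846, 0.1377, 0.1564]
tool_rot: [-3.14, 0.001, 1.51]
wrist_force: [-0.2, -0.2, 0.8]
width: 0.0855
t11.28 pos [0.4846 0.1377 0.1564] rpy [-3.14e+00  1.00e-03  1.51e+00] w0.0855 F [-0.2 -0.2  0.8]
 t [0.0006 0.0025 0.166 ]  a [-0.0013  0.0008  0.0031]  rows>=1.6
pink [287.10021277 219.65      ] [ 251  180   75   79 4700] [0.48987737 0.14299415 0.099     ] [0.48986956 0.14120144 0.094     ]
```

View pics/w8.png

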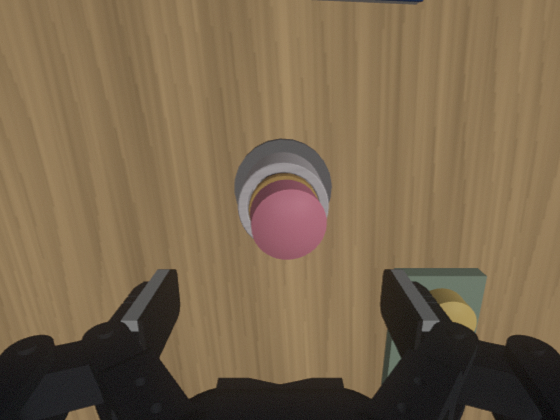

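The wrist view from the other side shows the bomb at (288,220), 48 mm ≈ 75 px, about 4 mm in +x of the jaw midline. The foot centre is at (283,186). I centre on x=0.488 and go down to the belt, with the tips just below it.

```bash
python3 -m handwheel '[{"ax":-0.0013,"ay":0.001,"az":0.003,"tx":0.002,"ty":0.0085,"tz":0,"hand":-1},{"ax":-0.0013,"ay":0.001,"az":0.003,"tx":0.002,"ty":0.0085,"tz":0.05,"hand":-1},{"ax":-0.0013,"ay":0.001,"az":0.003,"tx":0.002,"ty":0.0085,"tz":0.1,"hand":-1},{"ax":-0.0013,"ay":0.001,"az":0.003,"tx":0.002,"ty":0.0085,"tz":0.15,"hand":-1},{"ax":-0.0013,"ay":0.001,"az":0.003,"tx":0.002,"ty":0.0085,"tz":0.19,"hand":-1},{"ax":-0.0013,"ay":0.001,"az":0.003,"tx":0.002,"ty":0.0085,"tz":0.213,"hand":-1},{"ax":-0.0013,"ay":0.001,"az":0.003,"tx":0.002,"ty":0.0085,"tz":0.213,"hand":-1},{"ax":-0.0013,"ay":0.001,"az":0.003,"tx":0.002,"ty":0.0085,"tz":0.213,"hand":-1}]' 20
python3 -c "
from h import *
go(.488,.1385,.071,1.505)
m,w=snap('wrist','w9')
for c,q,k in blobs(w,(160,70,80),(178,255,255),100):print('pink',c,q,ray('wrist',c,.095,m))
cv2.imwrite('pics/w9b.png',cv2.resize(w,(420,315))[:,:,::-1])
"
```

```text
t: 12.0
eef_pos: [0.4882, 0.1381, 0.0714]
tool_rot: [3.141, -0.0, 1.505]
wrist_force: [0.5, -0.4, 0.2]
width: 0.0852
t12.00 pos [0.4882 0.1381 0.0714] rpy [ 3.141 -0.     1.505] w0.0852 F [ 0.5 -0.4  0.2]
 t [ 0.0011 -0.0007  0.001 ]  a [ 0.0001 -0.0002  0.0001]  rows>=0.0
pink [281.76596823 289.54097668] [  225   226   119   126 11836] [0.49000207 0.14400218 0.095     ]
```

View pics/w9b.png

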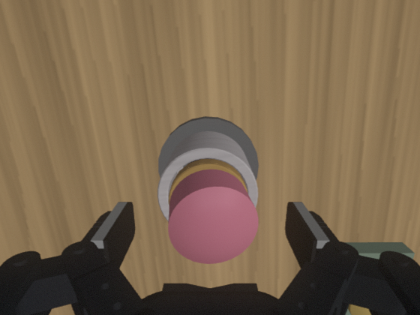

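The bomb's top disc is at (213,217) in the reduced picture and the jaw midline at column 210.5, so I shift 1 mm in +x and close lightly.

```bash
python3 -m handwheel '[{"ax":0,"ay":0,"az":0,"tx":0,"ty":0.0025,"tz":0.001,"hand":-0.6},{"ax":0,"ay":0,"az":0,"tx":0,"ty":0.0025,"tz":0.001,"hand":-0.4},{"ax":0,"ay":0,"az":0,"tx":0,"ty":0.0025,"tz":0.001,"hand":-0.3},{"ax":0,"ay":0,"az":0,"tx":0,"ty":0.0025,"tz":0.001,"hand":-0.2},{"ax":0,"ay":0,"az":0,"tx":0,"ty":0.0025,"tz":0.001,"hand":-0.1},{"ax":0,"ay":0,"az":0,"tx":0,"ty":0.0025,"tz":0.001,"hand":0},{"ax":0,"ay":0,"az":0,"tx":0,"ty":0.0025,"tz":0.001,"hand":0.1},{"ax":0,"ay":0,"az":0,"tx":0,"ty":0.0025,"tz":0.001,"hand":0.1},{"ax":0,"ay":0,"az":0,"tx":0,"ty":0.0025,"tz":0.001,"hand":0.1}]' 20
python3 -c "
from h import *
go(.489,.1385,.071,1.505)"
```

```text
t: 12.8
eef_pos: [0.4904, 0.1383, 0.0723]
tool_rot: [3.139, -0.002, 1.505]
wrist_force: [-0.5, 0.2, 5.5]
width: 0.048
t12.80 pos [0.4904 0.1383 0.0723] rpy [ 3.139e+00 -2.000e-03  1.505e+00] w0.0480 F [-0.5  0.2  5.5]
 t [ 0.0002 -0.0036  0.0033]  a [ 0.0018 -0.0011  0.0001]  rows>=0.0
```

```bash
python3 -m handwheel '[{"ax":0,"ay":0,"az":0,"tx":0,"ty":0,"tz":-0.005,"hand":0.1},{"ax":0,"ay":0,"az":0,"tx":0,"ty":0,"tz":-0.015,"hand":0.1},{"ax":0,"ay":0,"az":0,"tx":0,"ty":0,"tz":-0.03,"hand":0.1},{"ax":0,"ay":0,"az":0,"tx":0,"ty":0,"tz":-0.06,"hand":0.1},{"ax":0,"ay":0,"az":0,"tx":0,"ty":0,"tz":-0.10,"hand":0.1},{"ax":0,"ay":0,"az":0,"tx":0,"ty":0,"tz":-0.14,"hand":0.1},{"ax":0,"ay":0,"az":0,"tx":0,"ty":0,"tz":-0.17,"hand":0.1},{"ax":0,"ay":0,"az":0,"tx":0,"ty":0,"tz":-0.18,"hand":0.1},{"ax":0,"ay":0,"az":0,"tx":0,"ty":0,"tz":-0.18,"hand":0.1}]'
python3 - <<'E'
from h import *
go(.6,-.04,.145,1.505)
m,w=snap('wrist','w10')
z=manip.observe()["eef_pos"][2]+.0237
for c,q,k in blobs(w,(160,70,80),(178,255,255),100):print('pink',c,q,ray('wrist',c,z,m))
# pocket from w2 (camera still then): rebuild with that pose relative model
im=cv2.imread('pics/w2.png')[:,:,::-1].copy()
T=np.array
mS=manip.camera_model('scene');mD=manip.camera_model('side')
for n,mm in(('scene',mS),('side',mD)):
  im0=cv2.imread(f'pics/{n}0.png')[:,:,::-1].copy()
  for nm,lo,hi,z in(('lilac',(120,50,60),(150,255,255),.038),('yellow',(15,130,120),(28,255,255),.038)):
    for c,q,l in blobs(im0,lo,hi,150):
      ps=ray(n,c,z,mm)
      print(n,nm,c.round(1),[ray(n,c,zz,mm)[:2].round(4) for zz in(.03,.038)])
  for c,q,l in blobs(im0,(40,15,40),(95,110,200),600):
    P=T([ray(n,p,.016,mm)[:2] for p in np.argwhere(l)[:,::-1].astype(float)],np.float32)
    print(n,cv2.minAreaRect(P))
  g=cv2.cvtColor(im0,cv2.COLOR_RGB2GRAY)
  a=(215,235,280,285) if 0 else None
crop=cv2.imread('pics/side0.png')[190:270,275:340];crop2=cv2.imread('pics/scene0.png')[240:285,225:315]
cv2.imwrite('pics/tray.png',np.hstack([cv2.resize(crop,(390,480),interpolation=3),cv2.resize(crop2,(400,480*0+200),interpolation=3) if 0 else cv2.copyMakeBorder(cv2.resize(crop2,(400,200),interpolation=3),0,280,0,0,0)]))
E
```

```text
t: 13.55
eef_pos: [0.4913, 0.1384, 0.146]
tool_rot: [3.136, -0.003, 1.505]
wrist_force: [0.2, 0.7, -1.3]
width: 0.0477
t13.55 pos [0.4913 0.1384 0.146 ] rpy [ 3.136e+00 -3.000e-03  1.505e+00] w0.0477 F [ 0.2  0.7 -1.3]
 t [-0.4273  0.3003  0.0027]  a [ 0.0037 -0.0022  0.0001]  rows>=5.0
pink [279.40609007 288.91931082] [  221   226   120   124 11724] [0.49198772 0.14399544 0.16857419]
scene lilac [269.6 259.4] [array([ 0.6254, -0.0482]), array([ 0.632 , -0.0473])]
scene yellow [294.6 261.7] [array([0.6283, 0.0146]), array([0.6348, 0.0148])]
scene ((-0.9691319465637207, 0.539151132106781), (0.2973485589027405, 0.7316509485244751), 80.48355102539062)
scene ((0.6291249990463257, -0.04888656735420227), (0.19213150441646576, 0.08491098880767822), 86.57025146484375)
side lilac [307.2 225.5] [array([ 0.6206, -0.0489]), array([ 0.6185, -0.0549])]
side yellow [451.8 184.1] [array([1.0223, 0.0155]), array([1.017 , 0.0091])]
side yellow [303.  203.7] [array([0.6269, 0.0204]), array([0.6248, 0.0139])]
side ((0.30505070090293884, 0.9217417240142822), (0.11606293171644211, 0.1610853224992752), 5.36877965927124)
side ((0.6192768812179565, -0.05281206965446472), (0.20268762111663818, 0.0798092782497406), 86.46871948242188)
```

```bash
python3 -m handwheel '[{"ax":0.003,"ay":-0.002,"az":0,"tx":-0.03,"ty":0.014,"tz":0,"hand":0.1},{"ax":0.003,"ay":-0.002,"az":0,"tx":-0.1,"ty":0.046,"tz":0,"hand":0.1},{"ax":0.003,"ay":-0.002,"az":0,"tx":-0.19,"ty":0.088,"tz":0,"hand":0.1},{"ax":0.003,"ay":-0.002,"az":0,"tx":-0.28,"ty":0.13,"tz":0,"hand":0.1},{"ax":0.003,"ay":-0.002,"az":0,"tx":-0.37,"ty":0.172,"tz":0,"hand":0.1},{"ax":0.003,"ay":-0.002,"az":0,"tx":-0.46,"ty":0.214,"tz":0,"hand":0.1},{"ax":0.003,"ay":-0.002,"az":0,"tx":-0.55,"ty":0.256,"tz":0,"hand":0.1},{"ax":0.003,"ay":-0.002,"az":0,"tx":-0.64,"ty":0.298,"tz":0,"hand":0.1},{"ax":0.003,"ay":-0.002,"az":0,"tx":-0.73,"ty":0.34,"tz":0,"hand":0.1},{"ax":0.003,"ay":-0.002,"az":0,"tx":-0.786,"ty":0.367,"tz":0,"hand":0.1}]'
python3 -m handwheel '[{"ax":0,"ay":0,"az":0,"tx":-0.01,"ty":0,"tz":0,"hand":0.1},{"ax":0,"ay":0,"az":0,"tx":-0.01,"ty":0,"tz":0,"hand":0.1},{"ax":0,"ay":0,"az":0,"tx":-0.01,"ty":0,"tz":0,"hand":0.1}]'
python3 - <<'E'
from h import *
go(.617,-.11,.146,1.505)
m,w=snap('wrist','w11')
for nm,lo,hi,z in(('pink',(160,70,80),(178,255,255),.17),('lilac',(120,50,60),(150,255,255),.04),('yellow',(15,130,120),(28,255,255),.04)):
  for c,q,l in blobs(w,lo,hi,150): print(nm,c.round(1),q,ray('wrist',c,z,m))
for c,q,l in blobs(w,(40,15,30),(95,110,220),1500):
    P=np.array([ray('wrist',p,.016,m)[:2] for p in np.argwhere(l)[:,::-1].astype(float)],np.float32)
    print(q,cv2.minAreaRect(P))
E
```

```text
t: 14.43
eef_pos: [0.6155, -0.1904, 0.1432]
tool_rot: [-3.139, 0.004, 1.501]
wrist_force: [0.1, -0.6, -0.5]
width: 0.0477
t: 14.68
eef_pos: [0.6143, -0.1936, 0.1419]
tool_rot: [-3.136, 0.002, 1.5]
wrist_force: [-0.2, 0.0, -0.5]
width: 0.048
t14.68 pos [ 0.6143 -0.1936  0.1419] rpy [-3.136e+00  2.000e-03  1.500e+00] w0.0480 F [-0.2  0.  -0.5]
 t [ 0.209  -0.0082 -0.0106]  a [-0.0038  0.0014 -0.0034]  rows>=2.0
pink [279.5 288.7] [  221   226   120   124 11702] [ 0.61559735 -0.18455746  0.17      ]
lilac [276.9  10.3] [ 244    0   66   27 1250] [ 0.62151055 -0.06562305  0.04      ]
[  219     0   116   136 13558] ((0.6190015077590942, -0.09937907755374908), (0.09068239480257034, 0.0791536420583725), 86.23124694824219)
```

View pics/w11.png

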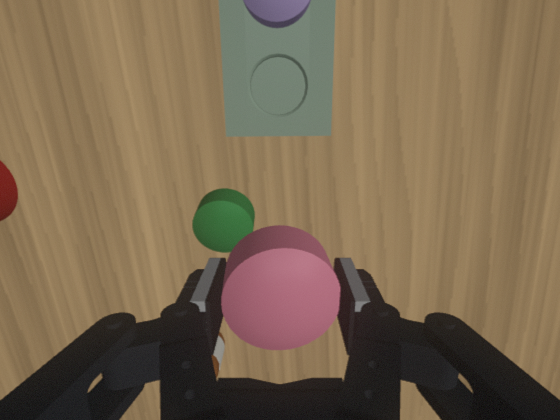

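The wrist view shows the pocket mouth spanning columns 249–308 and rows 54–115. The tray end edge is at row 136 with its sides square to the image, so the yaw is right. The bomb is held upright at (279.5,289).

Run:
```python
from h import *
m=manip.camera_model('wrist')
P=[ray('wrist',p,.016,m)[:2] for p in ((249,84.5),(308,84.5),(278.5,54),(278.5,115))]
print(P[1]-P[0],P[3]-P[2],(P[0]+P[1])/2,(P[2]+P[3])/2,'edge',ray('wrist',(278,136),.016,m))
e=manip.observe()['eef_pos']
for z in(.155,.178):
  a,b=[ray('wrist',p,z,m)[:2] for p in((221.5,287),(340.5,287))];print(z,b-a,(a+b)/2-e[:2])
ms=manip.camera_model('side');mc=manip.camera_model('scene')
s=snap('side','s4')[1];c=snap('scene','c4')[1]
for n,i,mm in(('side',s,ms),('scene',c,mc)):
  for cc,q,l in blobs(i,(160,60,60),(178,255,255),40): print(n,cc,q,[ray(n,cc,z,mm)[:2]-e[:2] for z in(.155,.17)])
```

```text
[ 0.0428307  -0.00292392] [-0.00289324 -0.04182575] [ 0.61969282 -0.10677483] [ 0.61966591 -0.10729727] edge [ 0.61677454 -0.14359202  0.016     ]
0.155 [ 0.04977024 -0.00323107] [0.00116849 0.00073282]
0.178 [ 0.04087058 -0.00265331] [0.00212489 0.01428966]
side [326.04250559 243.10738255] [315 231  24  25 447] [array([-3.04318029e-07, -2.20462586e-03]), array([-0.00439545, -0.01252419])]
scene [211.46060606 218.03636364] [207 208  11  21 165] [array([-0.0009928 ,  0.00911466]), array([0.01369155, 0.01378357])]
```

```bash
python3 -m handwheel '[{"ax":-0.002,"ay":0.001,"az":-0.003,"tx":0.03,"ty":-0.001,"tz":0,"hand":0.1},{"ax":-0.002,"ay":0.001,"az":-0.003,"tx":0.08,"ty":-0.003,"tz":0,"hand":0.1},{"ax":-0.002,"ay":0.001,"az":-0.003,"tx":0.14,"ty":-0.004,"tz":0,"hand":0.1},{"ax":-0.002,"ay":0.001,"az":-0.003,"tx":0.19,"ty":-0.006,"tz":0,"hand":0.1},{"ax":-0.002,"ay":0.001,"az":-0.003,"tx":0.21,"ty":-0.006,"tz":0.05,"hand":0.1},{"ax":-0.002,"ay":0.001,"az":-0.003,"tx":0.21,"ty":-0.006,"tz":0.11,"hand":0.1},{"ax":-0.002,"ay":0.001,"az":-0.003,"tx":0.21,"ty":-0.006,"tz":0.16,"hand":0.1},{"ax":-0.002,"ay":0.001,"az":-0.003,"tx":0.21,"ty":-0.006,"tz":0.19,"hand":0.1},{"ax":-0.002,"ay":0.001,"az":-0.003,"tx":0.21,"ty":-0.006,"tz":0.2,"hand":0.1},{"ax":-0.002,"ay":0.001,"az":-0.003,"tx":0.21,"ty":-0.006,"tz":0.2,"hand":0.1}]'
python3 - <<'E'
from h import *
go(.618,-.11,.024,1.503)
e=manip.observe()['eef_pos']
ms=manip.camera_model('side');mc=manip.camera_model('scene')
s=snap('side','s5')[1];c=snap('scene','c5')[1]
for n,i,mm in(('side',s,ms),('scene',c,mc)):
  for nm,lo,hi in(('pink',(160,60,60),(178,255,255)),('lilac',(120,50,60),(150,255,255)),('yellow',(15,130,120),(28,255,255))):
   for cc,q,l in blobs(i,lo,hi,40): print(n,nm,cc.round(1),q,ray(n,cc,.035 if nm!='pink' else e[2]+.0187,mm)[:2])
E
```

```text
t: 15.67
eef_pos: [0.6178, -0.1058, 0.0619]
tool_rot: [-3.139, -0.001, 1.51]
wrist_force: [-0.5, 0.2, -0.2]
width: 0.048
t15.67 pos [ 0.6178 -0.1058  0.0619] rpy [-3.139e+00 -1.000e-03  1.510e+00] w0.0480 F [-0.5  0.2 -0.2]
 t [-0.0106  0.0014  0.0947]  a [-0.0017 -0.0007  0.0047]  rows>=0.9
side pink [313.5 233.5] [304 223  21  22 377] [ 0.61584805 -0.11178372]
side yellow [254.1 130.2] [247 125  15  10  87] [0.55413469 0.30644382]
side yellow [408.4 136.2] [400 128  19  20  56] [0.97483042 0.20445299]
side yellow [459.1 179.4] [434 151  54  55 601] [1.04451055 0.02373537]
side yellow [432.5 165.7] [422 152  25  30 188] [0.99609401 0.08323636]
side yellow [420.5 183.3] [404 155  46  58 293] [0.9406194  0.02873428]
side yellow [239.7 167.3] [231 161  18  14 200] [0.49064923 0.16949835]
side yellow [473.2 183.7] [466 179  13  11  47] [1.07419647 0.00302847]
side yellow [428.8 191.9] [423 184  13  16  68] [ 0.95001592 -0.00324391]
side yellow [485.1 201.9] [476 190  22  21 108] [ 1.07625661 -0.06025802]
side yellow [469.8 201. ] [462 194  16  14  53] [ 1.03967013 -0.05065951]
side yellow [453.8 210.1] [444 201  19  19 101] [ 0.98773545 -0.07131089]
side yellow [422.8 213.2] [418 206  11  15  47] [ 0.90824962 -0.06685779]
side yellow [434.  221.6] [428 214  14  16  61] [ 0.92521674 -0.09675348]
side yellow [479.9 219.5] [474 214  13  14  63] [ 1.03792094 -0.11070373]
side yellow [455.4 231.1] [441 223  29  17 114] [ 0.96408011 -0.13347221]
scene pink [249.9 245. ] [246 236   9  19 123] [ 0.62552965 -0.09502818]
scene lilac [269.6 259.4] [261 251  18  18 269] [ 0.62952117 -0.04767437]
scene yellow [344.1 214.3] [336 208  17  15 150] [0.4543258  0.14173604]
scene yellow [418.2 254.6] [410 248  17  12  77] [0.58635861 0.32534476]
scene yellow [294.4 261.6] [286 253  17  19 247] [0.63190873 0.0144221 ]
```

Using the side view relative to the lilac bomb, x is right and y needs about −3 mm. I descend in small steps.

```bash
python3 -m handwheel '[{"ax":-0.001,"ay":0,"az":0.004,"tx":-0.009,"ty":0.001,"tz":0.02,"hand":0.1},{"ax":-0.001,"ay":0,"az":0.004,"tx":-0.009,"ty":0.001,"tz":0.045,"hand":0.1},{"ax":-0.001,"ay":0,"az":0.004,"tx":-0.009,"ty":0.001,"tz":0.065,"hand":0.1},{"ax":-0.001,"ay":0,"az":0.004,"tx":-0.009,"ty":0.001,"tz":0.08,"hand":0.1},{"ax":-0.001,"ay":0,"az":0.004,"tx":-0.009,"ty":0.001,"tz":0.09,"hand":0.1},{"ax":-0.001,"ay":0,"az":0.004,"tx":-0.009,"ty":0.001,"tz":0.09,"hand":0.1},{"ax":-0.001,"ay":0,"az":0.004,"tx":-0.009,"ty":0.001,"tz":0.09,"hand":0.1}]'
python3 -m handwheel '[{"ax":0,"ay":0,"az":0,"tx":0,"ty":0,"tz":0.003,"hand":0.1},{"ax":0,"ay":0,"az":0,"tx":0,"ty":0,"tz":0.006,"hand":0.1},{"ax":0,"ay":0,"az":0,"tx":0,"ty":0,"tz":0.009,"hand":0.1},{"ax":0,"ay":0,"az":0,"tx":0,"ty":0,"tz":0.012,"hand":0.1},{"ax":0,"ay":0,"az":0,"tx":0,"ty":0,"tz":0.012,"hand":0.1}]'
python3 -c "
from h import *
go(.6178,-.1093,.016,1.503)"
```

```text
t: 16.35
eef_pos: [0.6193, -0.1108, 0.0275]
tool_rot: [3.139, -0.0, 1.503]
wrist_force: [0.5, -0.3, -0.4]
width: 0.0478
t: 16.77
eef_pos: [0.6192, -0.1107, 0.0225]
tool_rot: [3.14, -0.0, 1.503]
wrist_force: [-0.6, -0.0, -1.1]
width: 0.048
t16.77 pos [ 0.6192 -0.1107  0.0225] rpy [ 3.14  -0.     1.503] w0.0480 F [-0.6 -0.  -1.1]
 t [ 0.0033 -0.0037  0.0162]  a [ 0.0012 -0.0001  0.    ]  rows>=0.2
```

```bash
python3 -m handwheel '[{"ax":0,"ay":0,"az":0,"tx":0.003,"ty":-0.003,"tz":0.002,"hand":0.1},{"ax":0,"ay":0,"az":0,"tx":0.003,"ty":-0.003,"tz":0.004,"hand":0.1},{"ax":0,"ay":0,"az":0,"tx":0.003,"ty":-0.003,"tz":0.006,"hand":0.1},{"ax":0,"ay":0,"az":0,"tx":0.003,"ty":-0.003,"tz":0.008,"hand":0.1},{"ax":0,"ay":0,"az":0,"tx":0.003,"ty":-0.003,"tz":0.008,"hand":0.1}]'
python3 -m handwheel '[{"ax":0,"ay":0,"az":0,"tx":0,"ty":0,"tz":0.002,"hand":0.1},{"ax":0,"ay":0,"az":0,"tx":0,"ty":0,"tz":0.004,"hand":0.1},{"ax":0,"ay":0,"az":0,"tx":0,"ty":0,"tz":0.004,"hand":0.1}]'
python3 -c "
from h import *
go(.6178,-.1093,.016,1.503)"
```

```text
t: 17.18
eef_pos: [0.6179, -0.1094, 0.0191]
tool_rot: [3.14, -0.0, 1.503]
wrist_force: [-0.2, 0.3, -0.6]
width: 0.0478
t: 17.43
eef_pos: [0.6181, -0.1095, 0.0178]
tool_rot: [3.14, -0.0, 1.503]
wrist_force: [-0.5, 0.1, 1.1]
width: 0.0476
t17.43 pos [ 0.6181 -0.1095  0.0178] rpy [ 3.14  -0.     1.503] w0.0476 F [-0.5  0.1  1.1]
 t [ 0.0004 -0.0008  0.0044]  a [ 0.0013 -0.0001  0.    ]  rows>=0.0
```

```bash
python3 -m handwheel '[{"ax":0,"ay":0,"az":0,"tx":0,"ty":0,"tz":0.001,"hand":0.1},{"ax":0,"ay":0,"az":0,"tx":0,"ty":0,"tz":0.002,"hand":0.1},{"ax":0,"ay":0,"az":0,"tx":0,"ty":0,"tz":0.002,"hand":0.1}]'
python3 -m handwheel '[{"ax":0,"ay":0,"az":0,"tx":0,"ty":0,"tz":0.001,"hand":0.1},{"ax":0,"ay":0,"az":0,"tx":0,"ty":0,"tz":0.0015,"hand":0.1},{"ax":0,"ay":0,"az":0,"tx":0,"ty":0,"tz":0.0015,"hand":0.1}]'
```

```text
t: 17.68
eef_pos: [0.6182, -0.1094, 0.0175]
tool_rot: [3.139, -0.0, 1.503]
wrist_force: [-1.3, 0.4, 4.5]
width: 0.0474
t: 17.93
eef_pos: [0.6183, -0.1094, 0.0173]
tool_rot: [3.139, -0.001, 1.503]
wrist_force: [-1.9, 0.9, 5.2]
width: 0.0478
```

The bomb is seated at 5 N. I shift slightly in the direction the rim pushes, then open gently.

```bash
python3 -m handwheel '[{"ax":0,"ay":0,"az":0,"tx":0.001,"ty":-0.002,"tz":0,"hand":0.1},{"ax":0,"ay":0,"az":0,"tx":0.001,"ty":-0.003,"tz":0,"hand":0.1},{"ax":0,"ay":0,"az":0,"tx":0.001,"ty":-0.003,"tz":0,"hand":0.1}]'
python3 -m handwheel '[{"ax":0,"ay":0,"az":0,"tx":0,"ty":0,"tz":0,"hand":-0.15},{"ax":0,"ay":0,"az":0,"tx":0,"ty":0,"tz":0,"hand":-0.3},{"ax":0,"ay":0,"az":0,"tx":0,"ty":0,"tz":0,"hand":-0.5},{"ax":0,"ay":0,"az":0,"tx":0,"ty":0,"tz":0,"hand":-0.8},{"ax":0,"ay":0,"az":0,"tx":0,"ty":0,"tz":0,"hand":-1},{"ax":0,"ay":0,"az":0,"tx":0,"ty":0,"tz":0,"hand":-1},{"ax":0,"ay":0,"az":0,"tx":0,"ty":0,"tz":0,"hand":-1}]'
python3 -m handwheel '[{"ax":0,"ay":0,"az":0,"tx":0,"ty":0,"tz":-0.03,"hand":-1},{"ax":0,"ay":0,"az":0,"tx":0,"ty":0,"tz":-0.1,"hand":-1},{"ax":0,"ay":0,"az":0,"tx":0,"ty":0,"tz":-0.2,"hand":-1},{"ax":0,"ay":0,"az":0,"tx":0,"ty":0,"tz":-0.3,"hand":-1},{"ax":0,"ay":0,"az":0,"tx":0,"ty":0,"tz":-0.38,"hand":-1},{"ax":0,"ay":0,"az":0,"tx":0,"ty":0,"tz":-0.38,"hand":-1},{"ax":0,"ay":0,"az":0,"tx":0,"ty":0,"tz":-0.38,"hand":-1}]'
python3 - <<'E'
from h import *
go(.489,.138,.16,1.5)
m,w=snap('wrist','w12')
ms=manip.camera_model('side');mc=manip.camera_model('scene')
s=snap('side','s6')[1];c=snap('scene','c6')[1]
for n,i,mm in(('wrist',w,m),('side',s,ms),('scene',c,mc)):
  for nm,lo,hi in(('pink',(160,60,60),(178,255,255)),('lilac',(120,50,60),(150,255,255))):
   for cc,q,l in blobs(i,lo,hi,100): print(n,nm,cc.round(1),q,ray(n,cc,.035,mm)[:2])
E
```

```text
t: 18.18
eef_pos: [0.6175, -0.1092, 0.0174]
tool_rot: [3.138, -0.0, 1.503]
wrist_force: [0.7, -0.9, 1.3]
width: 0.0478
t: 18.77
eef_pos: [0.6174, -0.1092, 0.0173]
tool_rot: [3.138, -0.0, 1.503]
wrist_force: [-0.8, -0.3, -0.2]
width: 0.0853
t: 19.35
eef_pos: [0.6186, -0.1102, 0.1731]
tool_rot: [3.132, 0.0, 1.503]
wrist_force: [-0.2, 0.5, -0.7]
width: 0.0855
t19.35 pos [ 0.6186 -0.1102  0.1731] rpy [3.132 0.    1.503] w0.0855 F [-0.2  0.5 -0.7]
 t [ 0.5971 -0.3657  0.0289]  a [0.0066 0.0003 0.0019]  rows>=6.7
wrist pink [275.7 190.5] [ 248  161   57   60 2708] [ 0.61729468 -0.10755924]
wrist lilac [275.3 115.8] [ 247   84   60   63 2695] [ 0.62121943 -0.04747865]
side pink [311.5 245.9] [302 235  21  23 360] [ 0.61451598 -0.11337109]
side lilac [307.2 225.4] [298 216  19  20 307] [ 0.61935084 -0.05230922]
scene pink [245.5 256.6] [236 248  19  19 287] [ 0.62496967 -0.10869739]
scene lilac [269.6 259.4] [261 251  18  18 265] [ 0.62934345 -0.04779152]
```

All three views put the pink bomb within about 1 mm of the pocket, relative to the lilac one, and round like it, so upright. Now the base.

```bash
python3 -m handwheel '[{"ax":0.005,"ay":0,"az":0,"tx":0.05,"ty":-0.03,"tz":0,"hand":-1},{"ax":0.005,"ay":0,"az":0,"tx":0.14,"ty":-0.085,"tz":0,"hand":-1},{"ax":0.005,"ay":0,"az":0,"tx":0.23,"ty":-0.14,"tz":0,"hand":-1},{"ax":0.005,"ay":0,"az":0,"tx":0.32,"ty":-0.196,"tz":0,"hand":-1},{"ax":0.005,"ay":0,"az":0,"tx":0.41,"ty":-0.25,"tz":0,"hand":-0.36},{"ax":0.005,"ay":0,"az":0,"tx":0.5,"ty":-0.306,"tz":0,"hand":-0.36},{"ax":0.005,"ay":0,"az":0,"tx":0.56,"ty":-0.343,"tz":0,"hand":-0.36},{"ax":0.005,"ay":0,"az":0,"tx":0.597,"ty":-0.364,"tz":0,"hand":-0.36},{"ax":0.005,"ay":0,"az":0,"tx":0.597,"ty":-0.364,"tz":0.02,"hand":-0.36},{"ax":0.005,"ay":0,"az":0,"tx":0.597,"ty":-0.364,"tz":0.02,"hand":-0.36}]'
python3 -m handwheel '[{"ax":0,"ay":0,"az":0,"tx":0,"ty":0,"tz":0,"hand":-0.36},{"ax":0,"ay":0,"az":0,"tx":0,"ty":0,"tz":0,"hand":-0.36},{"ax":0,"ay":0,"az":0,"tx":0,"ty":0,"tz":0,"hand":-0.36}]'
python3 - <<'E'
from h import *
go(.490,.138,.1,1.503)
m,w=snap('wrist','w13')
for z,lo,hi in((.067,(15,90,90),(28,255,255)),):
  for cc,q,l in blobs(w,lo,hi,300):
    if 150<cc[0]<400: print('brass',cc.round(1),q,ray('wrist',cc,z,m)[:2])
cv2.imwrite('pics/w13b.png',w[100:380,130:430,::-1])
ms=manip.camera_model('side');mc=manip.camera_model('scene')
for n,mm in(('side',ms),('scene',mc)):
  i=cv2.imread(f'pics/{n}0.png')[:,:,::-1].copy()
  for cc,q,l in blobs(i,(0,0,105),(180,45,255),500):
    if n=='side' and 190<cc[0]<280 and 100<cc[1]<160 or n=='scene' and 390<cc[0]<450 and 200<cc[1]<280:
      P=np.array([ray(n,p,.005,mm)[:2] for p in np.argwhere(l)[:,::-1].astype(float)],np.float32);print(n,q,cv2.minAreaRect(P))
E
```

```text
t: 20.33
eef_pos: [0.4845, 0.1405, 0.1578]
tool_rot: [-3.13, 0.001, 1.507]
wrist_force: [-0.4, -0.7, -0.4]
width: 0.0583
t: 20.58
eef_pos: [0.4848, 0.1387, 0.1575]
tool_rot: [-3.13, 0.002, 1.503]
wrist_force: [0.0, -0.4, -0.1]
width: 0.058
t20.58 pos [0.4848 0.1387 0.1575] rpy [-3.130e+00  2.000e-03  1.503e+00] w0.0580 F [ 0.  -0.4 -0.1]
 t [-0.0005  0.0148  0.1435]  a [-0.0079  0.0016  0.0003]  rows>=1.4
brass [274.8 167.1] [     0      0    560    393 175596] [0.48306697 0.17029858]
brass [285.  208.9] [ 250  174   71   70 3832] [0.48807819 0.14018271]
side [ 204  118   65   27 1280] ((0.5067034363746643, 0.3470873534679413), (0.10681813955307007, 0.1843581646680832), 84.27499389648438)
scene [ 397  214   45   54 1630] ((0.5049058794975281, 0.3435688018798828), (0.11074985563755035, 0.18145066499710083), 84.48135375976562)
```

```bash
python3 -m handwheel '[{"ax":-0.008,"ay":0.0015,"az":0,"tx":-0.001,"ty":0.0105,"tz":0.0,"hand":-0.36},{"ax":-0.008,"ay":0.0015,"az":0,"tx":-0.001,"ty":0.0105,"tz":0.06,"hand":-0.36},{"ax":-0.008,"ay":0.0015,"az":0,"tx":-0.001,"ty":0.0105,"tz":0.12,"hand":-0.36},{"ax":-0.008,"ay":0.0015,"az":0,"tx":-0.001,"ty":0.0105,"tz":0.17,"hand":-0.36},{"ax":-0.008,"ay":0.0015,"az":0,"tx":-0.001,"ty":0.0105,"tz":0.2,"hand":-0.36},{"ax":-0.008,"ay":0.0015,"az":0,"tx":-0.001,"ty":0.0105,"tz":0.21,"hand":-0.36},{"ax":-0.008,"ay":0.0015,"az":0,"tx":-0.001,"ty":0.0105,"tz":0.21,"hand":-0.36}]'
python3 -m handwheel '[{"ax":0,"ay":0,"az":0,"tx":0,"ty":0,"tz":0.005,"hand":-0.36},{"ax":0,"ay":0,"az":0,"tx":0,"ty":0,"tz":0.01,"hand":-0.36},{"ax":0,"ay":0,"az":0,"tx":0,"ty":0,"tz":0.015,"hand":-0.36},{"ax":0,"ay":0,"az":0,"tx":0,"ty":0,"tz":0.015,"hand":-0.36}]'
python3 - <<'E'
from h import *
go(.489,.138,.06,1.503)
m,w=snap('wrist','w14')
for cc,q,l in blobs(w,(15,90,90),(28,255,255),300):
    if 150<cc[0]<400: print('brass',cc.round(1),q,ray('wrist',cc,.067,m)[:2])
E
```

```text
t: 21.22
eef_pos: [0.488, 0.1375, 0.0731]
tool_rot: [-3.141, 0.001, 1.503]
wrist_force: [1.1, -0.4, -0.4]
width: 0.058
t: 21.55
eef_pos: [0.4883, 0.1377, 0.0674]
tool_rot: [3.141, 0.0, 1.503]
wrist_force: [0.7, -0.6, -0.7]
width: 0.0585
t21.55 pos [0.4883 0.1377 0.0674] rpy [3.141 0.    1.503] w0.0585 F [ 0.7 -0.6 -0.7]
 t [0.0009 0.0017 0.0185]  a [ 0.0002  0.0002 -0.    ]  rows>=0.2
brass [276.3 148.8] [     0      0    560    393 157639] [0.49126191 0.19422601]
brass [277.9 266.8] [ 224  214  109  105 8911] [0.48825941 0.14104225]
brass [281.2 345.6] [  199   272   163   117 10375] [0.48689735 0.09815426]
```

```bash
python3 -m handwheel '[{"ax":0,"ay":0,"az":0,"tx":0,"ty":0,"tz":0.005,"hand":-0.36},{"ax":0,"ay":0,"az":0,"tx":0,"ty":0,"tz":0.009,"hand":-0.36},{"ax":0,"ay":0,"az":0,"tx":0,"ty":0,"tz":0.009,"hand":-0.36}]'
python3 -m handwheel '[{"ax":0,"ay":0,"az":0,"tx":0,"ty":0,"tz":0.004,"hand":-0.36},{"ax":0,"ay":0,"az":0,"tx":0,"ty":0,"tz":0.007,"hand":-0.36},{"ax":0,"ay":0,"az":0,"tx":0,"ty":0,"tz":0.007,"hand":-0.36}]'
python3 -m handwheel '[{"ax":0,"ay":0,"az":0,"tx":0,"ty":0,"tz":0.002,"hand":-0.36},{"ax":0,"ay":0,"az":0,"tx":0,"ty":0,"tz":0.004,"hand":-0.36},{"ax":0,"ay":0,"az":0,"tx":0,"ty":0,"tz":0.004,"hand":-0.36}]'
```

```text
t: 21.85
eef_pos: [0.488, 0.1377, 0.0636]
tool_rot: [-3.141, 0.0, 1.503]
wrist_force: [0.4, 0.2, 0.1]
width: 0.0583
t: 22.1
eef_pos: [0.4878, 0.1377, 0.0605]
tool_rot: [-3.141, 0.001, 1.503]
wrist_force: [-0.3, 0.2, 0.1]
width: 0.0582
t: 22.35
eef_pos: [0.4876, 0.1377, 0.0587]
tool_rot: [-3.141, 0.001, 1.503]
wrist_force: [-0.4, 0.3, 0.5]
width: 0.0579
```

```bash
python3 -m handwheel '[{"ax":0,"ay":0,"az":0,"tx":0,"ty":0,"tz":0.003,"hand":-0.36},{"ax":0,"ay":0,"az":0,"tx":0,"ty":0,"tz":0.005,"hand":-0.36},{"ax":0,"ay":0,"az":0,"tx":0,"ty":0,"tz":0.005,"hand":-0.36}]'
python3 -m handwheel '[{"ax":0,"ay":0,"az":0,"tx":0,"ty":0,"tz":0.002,"hand":-0.36},{"ax":0,"ay":0,"az":0,"tx":0,"ty":0,"tz":0.004,"hand":-0.36},{"ax":0,"ay":0,"az":0,"tx":0,"ty":0,"tz":0.004,"hand":-0.36}]'
```

```text
t: 22.6
eef_pos: [0.4874, 0.1376, 0.0565]
tool_rot: [-3.14, 0.001, 1.503]
wrist_force: [0.5, 0.2, -0.1]
width: 0.0582
t: 22.85
eef_pos: [0.4875, 0.1376, 0.0548]
tool_rot: [-3.14, 0.001, 1.503]
wrist_force: [-0.2, 0.3, -0.6]
width: 0.058
```

```bash
python3 -m handwheel '[{"ax":0,"ay":0,"az":0,"tx":0,"ty":0,"tz":0.002,"hand":-0.36},{"ax":0,"ay":0,"az":0,"tx":0,"ty":0,"tz":0.003,"hand":-0.36},{"ax":0,"ay":0,"az":0,"tx":0,"ty":0,"tz":0.003,"hand":-0.36}]'
python3 -m handwheel '[{"ax":0,"ay":0,"az":0,"tx":0,"ty":0,"tz":0.002,"hand":-0.36},{"ax":0,"ay":0,"az":0,"tx":0,"ty":0,"tz":0.003,"hand":-0.36},{"ax":0,"ay":0,"az":0,"tx":0,"ty":0,"tz":0.003,"hand":-0.36}]'
```

```text
t: 23.1
eef_pos: [0.4876, 0.1377, 0.0544]
tool_rot: [-3.14, 0.0, 1.503]
wrist_force: [-2.1, 0.5, 5.9]
width: 0.0579
t: 23.35
eef_pos: [0.4877, 0.1377, 0.0543]
tool_rot: [-3.14, -0.001, 1.503]
wrist_force: [-3.3, -1.2, 10.0]
width: 0.0581
```

The tips touch the sleeve rim at TCP 0.0545, which is 5.5 mm of tip set-back. I rise about 2.8 mm and close on the base.

```bash
python3 -m handwheel '[{"ax":0,"ay":0,"az":0,"tx":0,"ty":0.001,"tz":-0.004,"hand":-0.36},{"ax":0,"ay":0,"az":0,"tx":0,"ty":0.001,"tz":-0.007,"hand":-0.36},{"ax":0,"ay":0,"az":0,"tx":0,"ty":0.001,"tz":-0.007,"hand":-0.36},{"ax":0,"ay":0,"az":0,"tx":0,"ty":0.001,"tz":-0.007,"hand":-0.25},{"ax":0,"ay":0,"az":0,"tx":0,"ty":0.001,"tz":-0.007,"hand":-0.2},{"ax":0,"ay":0,"az":0,"tx":0,"ty":0.001,"tz":-0.007,"hand":-0.1},{"ax":0,"ay":0,"az":0,"tx":0,"ty":0.001,"tz":-0.007,"hand":0},{"ax":0,"ay":0,"az":0,"tx":0,"ty":0.001,"tz":-0.007,"hand":0},{"ax":0,"ay":0,"az":0,"tx":0,"ty":0.001,"tz":-0.007,"hand":0}]' 30
python3 -c "
from h import *
go(.489,.138,.06,1.503)"
```

```text
t: 24.1
eef_pos: [0.4879, 0.1377, 0.0573]
tool_rot: [-3.139, -0.001, 1.503]
wrist_force: [-1.3, -0.8, 3.9]
width: 0.048
t24.10 pos [0.4879 0.1377 0.0573] rpy [-3.139e+00 -1.000e-03  1.503e+00] w0.0480 F [-1.3 -0.8  3.9]
 t [ 0.0009  0.0028 -0.0068]  a [-0.0016 -0.0005 -0.    ]  rows>=0.1
```

```bash
python3 -m handwheel '[{"ax":0,"ay":0,"az":0,"tx":0,"ty":0,"tz":-0.005,"hand":0},{"ax":0,"ay":0,"az":0,"tx":0,"ty":0,"tz":-0.012,"hand":0},{"ax":0,"ay":0,"az":0,"tx":0,"ty":0,"tz":-0.022,"hand":0},{"ax":0,"ay":0,"az":0,"tx":0,"ty":0,"tz":-0.04,"hand":0},{"ax":0,"ay":0,"az":0,"tx":0,"ty":0,"tz":-0.07,"hand":0},{"ax":0,"ay":0,"az":0,"tx":0,"ty":0,"tz":-0.1,"hand":0},{"ax":0,"ay":0,"az":0,"tx":0,"ty":0,"tz":-0.13,"hand":0},{"ax":0,"ay":0,"az":0,"tx":0,"ty":0,"tz":-0.15,"hand":0},{"ax":0,"ay":0,"az":0,"tx":0,"ty":0,"tz":-0.15,"hand":0},{"ax":0,"ay":0,"az":0,"tx":0,"ty":0,"tz":-0.15,"hand":0}]'
python3 - <<'E'
from h import *
go(.4642,.349,.11,1.503)
m,w=snap('wrist','w15')
for cc,q,l in blobs(w,(15,110,90),(28,255,255),300):
    if 150<cc[0]<400 and q[2]<200: print('brass',cc.round(1),q)
mc=manip.camera_model('scene')
c=snap('scene','c7')[1];s=snap('side','s7')[1]
cv2.imwrite('pics/both7.png',np.hstack([cv2.resize(w,(400,300)),cv2.resize(s[110:210,190:290],(300,300)) ])[:,:,::-1])
E
```

```text
t: 24.93
eef_pos: [0.4885, 0.1379, 0.1181]
tool_rot: [-3.141, -0.002, 1.503]
wrist_force: [-0.9, 0.7, -1.1]
width: 0.0476
t24.93 pos [0.4885 0.1379 0.1181] rpy [-3.141e+00 -2.000e-03  1.503e+00] w0.0476 F [-0.9  0.7 -1.1]
 t [ 0.5225 -0.0963  0.0213]  a [-0.0006 -0.0012  0.0001]  rows>=5.1
brass [279.8 277.4] [  223   221   115   112 10217]
```

View pics/both7.png

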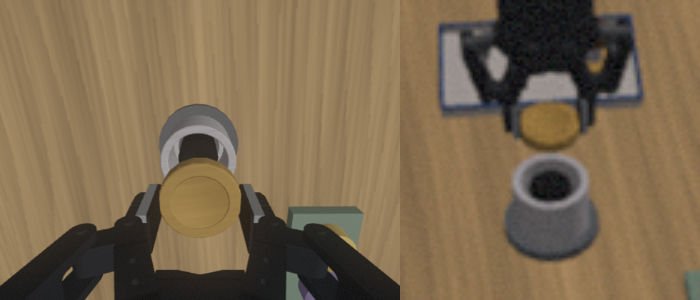

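The left half shows the base gripped flat, dish up, clear of the sleeve. The right half shows the sleeve still down on the stand. I carry the base to the rinse tray.

```bash
python3 -m handwheel '[{"ax":0,"ay":-0.001,"az":0,"tx":0.04,"ty":-0.008,"tz":0,"hand":0},{"ax":0,"ay":-0.001,"az":0,"tx":0.11,"ty":-0.02,"tz":0,"hand":0},{"ax":0,"ay":-0.001,"az":0,"tx":0.2,"ty":-0.037,"tz":0,"hand":0},{"ax":0,"ay":-0.001,"az":0,"tx":0.29,"ty":-0.054,"tz":0,"hand":0},{"ax":0,"ay":-0.001,"az":0,"tx":0.37,"ty":-0.068,"tz":0,"hand":0},{"ax":0,"ay":-0.001,"az":0,"tx":0.45,"ty":-0.083,"tz":0,"hand":0},{"ax":0,"ay":-0.001,"az":0,"tx":0.5,"ty":-0.092,"tz":0,"hand":0},{"ax":0,"ay":-0.001,"az":0,"tx":0.522,"ty":-0.096,"tz":0,"hand":0},{"ax":0,"ay":-0.001,"az":0,"tx":0.522,"ty":-0.096,"tz":0,"hand":0},{"ax":0,"ay":-0.001,"az":0,"tx":0.522,"ty":-0.096,"tz":0,"hand":0}]'
python3 -m handwheel '[{"ax":0,"ay":0,"az":0,"tx":0,"ty":0,"tz":0,"hand":0},{"ax":0,"ay":0,"az":0,"tx":0,"ty":0,"tz":0,"hand":0}]'
python3 - <<'E'
from h import *
go(.4642,.349,.012,1.503)
e=manip.observe()['eef_pos']
ms=manip.camera_model('side');mc=manip.camera_model('scene')
s=snap('side','s8')[1];c=snap('scene','c8')[1]
for n,i,mm in(('side',s,ms),('scene',c,mc)):
  for cc,q,l in blobs(i,(13,110,90),(30,255,255),30):
    p=ray(n,cc,e[2]+.009,mm)
    if abs(p[0]-.47)<.08 and abs(p[1]-.35)<.08: print(n,'brass',cc,q,p)
E
```

```text
t: 25.92
eef_pos: [0.4634, 0.3468, 0.1163]
tool_rot: [-3.138, 0.004, 1.502]
wrist_force: [0.3, -0.1, 0.3]
width: 0.048
t: 26.08
eef_pos: [0.4643, 0.3435, 0.1163]
tool_rot: [-3.138, 0.005, 1.498]
wrist_force: [-0.5, -0.4, -0.5]
width: 0.0483
t26.08 pos [0.4643 0.3435 0.1163] rpy [-3.138  0.005  1.498] w0.0483 F [-0.5 -0.4 -0.5]
 t [ 0.015  -0.0004  0.2608]  a [-0.0025  0.0036 -0.0035]  rows>=2.5
```

```bash
python3 -m handwheel '[{"ax":-0.0025,"ay":0.0036,"az":-0.003,"tx":0.01,"ty":0,"tz":0.04,"hand":0},{"ax":-0.0025,"ay":0.0036,"az":-0.003,"tx":0.01,"ty":0,"tz":0.1,"hand":0},{"ax":-0.0025,"ay":0.0036,"az":-0.003,"tx":0.01,"ty":0,"tz":0.16,"hand":0},{"ax":-0.0025,"ay":0.0036,"az":-0.003,"tx":0.01,"ty":0,"tz":0.21,"hand":0},{"ax":-0.0025,"ay":0.0036,"az":-0.003,"tx":0.01,"ty":0,"tz":0.24,"hand":0},{"ax":-0.0025,"ay":0.0036,"az":-0.003,"tx":0.01,"ty":0,"tz":0.255,"hand":0},{"ax":-0.0025,"ay":0.0036,"az":-0.003,"tx":0.01,"ty":0,"tz":0.255,"hand":0},{"ax":-0.0025,"ay":0.0036,"az":-0.003,"tx":0.01,"ty":0,"tz":0.255,"hand":0}]'
python3 -c "
from h import *
go(.4642,.348,.003,1.503)"
```

```text
t: 26.85
eef_pos: [0.4647, 0.3483, 0.0153]
tool_rot: [3.141, -0.002, 1.503]
wrist_force: [0.6, 0.1, 0.6]
width: 0.0479
t26.85 pos [0.4647 0.3483 0.0153] rpy [ 3.141e+00 -2.000e-03  1.503e+00] w0.0479 F [0.6 0.1 0.6]
 t [-0.001  -0.0013  0.0306]  a [ 0.0007 -0.0013 -0.0001]  rows>=0.3
```

```bash
python3 -m handwheel '[{"ax":0,"ay":0,"az":0,"tx":0,"ty":0,"tz":0.007,"hand":0},{"ax":0,"ay":0,"az":0,"tx":0,"ty":0,"tz":0.014,"hand":0},{"ax":0,"ay":0,"az":0,"tx":0,"ty":0,"tz":0.02,"hand":0},{"ax":0,"ay":0,"az":0,"tx":0,"ty":0,"tz":0.024,"hand":0},{"ax":0,"ay":0,"az":0,"tx":0,"ty":0,"tz":0.024,"hand":0}]'
python3 -m handwheel '[{"ax":0,"ay":0,"az":0,"tx":0,"ty":0,"tz":0.003,"hand":0},{"ax":0,"ay":0,"az":0,"tx":0,"ty":0,"tz":0.005,"hand":0},{"ax":0,"ay":0,"az":0,"tx":0,"ty":0,"tz":0.005,"hand":0}]'
```

```text
t: 27.27
eef_pos: [0.4645, 0.3484, 0.0054]
tool_rot: [3.141, -0.002, 1.503]
wrist_force: [0.9, -0.2, -1.5]
width: 0.0481
t: 27.52
eef_pos: [0.4645, 0.3484, 0.0035]
tool_rot: [3.141, -0.002, 1.503]
wrist_force: [0.1, 0.2, -0.2]
width: 0.0481
```

```bash
python3 -m handwheel '[{"ax":0,"ay":0,"az":0,"tx":0,"ty":0,"tz":0.002,"hand":0},{"ax":0,"ay":0,"az":0,"tx":0,"ty":0,"tz":0.003,"hand":0},{"ax":0,"ay":0,"az":0,"tx":0,"ty":0,"tz":0.003,"hand":0}]'
```

```text
t: 27.77
eef_pos: [0.4645, 0.3484, 0.0033]
tool_rot: [3.142, -0.002, 1.503]
wrist_force: [-1.7, -2.3, 6.2]
width: 0.0484
```

The base is on the floor. I open partway to stay clear of the walls, then lift.

```bash
python3 -m handwheel '[{"ax":0,"ay":0,"az":0,"tx":0,"ty":0,"tz":-0.001,"hand":-0.2},{"ax":0,"ay":0,"az":0,"tx":0,"ty":0,"tz":-0.001,"hand":-0.35},{"ax":0,"ay":0,"az":0,"tx":0,"ty":0,"tz":-0.001,"hand":-0.45},{"ax":0,"ay":0,"az":0,"tx":0,"ty":0,"tz":-0.001,"hand":-0.45},{"ax":0,"ay":0,"az":0,"tx":0,"ty":0,"tz":-0.001,"hand":-0.45},{"ax":0,"ay":0,"az":0,"tx":0,"ty":0,"tz":-0.001,"hand":-0.45}]'
python3 -m handwheel '[{"ax":0,"ay":0,"az":0,"tx":0,"ty":0,"tz":-0.02,"hand":-0.45},{"ax":0,"ay":0,"az":0,"tx":0,"ty":0,"tz":-0.06,"hand":-0.45},{"ax":0,"ay":0,"az":0,"tx":0,"ty":0,"tz":-0.12,"hand":-0.45},{"ax":0,"ay":0,"az":0,"tx":0,"ty":0,"tz":-0.2,"hand":-0.45},{"ax":0,"ay":0,"az":0,"tx":0,"ty":0,"tz":-0.29,"hand":-0.45},{"ax":0,"ay":0,"az":0,"tx":0,"ty":0,"tz":-0.38,"hand":-0.45},{"ax":0,"ay":0,"az":0,"tx":0,"ty":0,"tz":-0.46,"hand":-0.45},{"ax":0,"ay":0,"az":0,"tx":0,"ty":0,"tz":-0.5,"hand":-0.45},{"ax":0,"ay":0,"az":0,"tx":0,"ty":0,"tz":-0.5,"hand":-0.45},{"ax":0,"ay":0,"az":0,"tx":0,"ty":0,"tz":-0.5,"hand":-0.45}]'
python3 - <<'E'
from h import *
go(.4642,.348,.2,1.503)
W=snap('wrist','w16');ms=manip.camera_model('side');mc=manip.camera_model('scene')
S=(ms,snap('side','s9')[1]);C=(mc,snap('scene','c9')[1])
for n,(m,i) in(('wrist',W),('side',S),('scene',C)):
  for nm,lo,hi,z in(('brass',(13,90,70),(30,255,255),.013),('pink',(160,60,60),(178,255,255),.035),('lilac',(120,50,60),(150,255,255),.035)):
    for cc,q,l in blobs(i,lo,hi,50):
      p=ray(n,cc,z,m)
      if .4<p[0]<.66 and -.15<p[1]<.42 and q[2]<200:
        (a,b),(w,h),t=cv2.fitEllipse(np.argwhere(l).astype(np.float32)[:,::-1].copy()) if 0 else cv2.minAreaRect(np.argwhere(l).astype(np.float32)); print(n,nm,cc.round(1),q[4],q[2:4],p[:2].round(4))
E
```

```text
t: 28.27
eef_pos: [0.4644, 0.3484, 0.0035]
tool_rot: [-3.142, -0.002, 1.503]
wrist_force: [-0.1, 0.1, 1.1]
width: 0.062
t: 29.1
eef_pos: [0.465, 0.3481, 0.2051]
tool_rot: [3.14, -0.004, 1.503]
wrist_force: [0.9, 0.7, -0.5]
width: 0.0617
t29.10 pos [0.465  0.3481 0.2051] rpy [ 3.14  -0.004  1.503] w0.0617 F [ 0.9  0.7 -0.5]
 t [-0.0005 -0.0021  0.0126]  a [ 0.0012 -0.0029 -0.0001]  rows>=0.1
wrist brass [278.6 177.7] 1961 [50 50] [0.4649 0.3503]
wrist brass [369.3 179.3] 1031 [50 49] [0.5538 0.3426]
wrist brass [427.3 392.4] 268 [29 13] [0.626  0.0741]
side brass [220.6 131.1] 178 [16 13] [0.4627 0.3446]
side brass [254.2 131.2] 146 [17 13] [0.5581 0.3267]
side pink [311.5 245.7] 359 [21 22] [ 0.6145 -0.1129]
side lilac [307.1 225.4] 308 [19 20] [ 0.6192 -0.0523]
scene brass [418.  227.9] 203 [18 15] [0.4699 0.3466]
scene brass [417.6 254.9] 191 [19 16] [0.5682 0.3311]
scene pink [245.4 256.6] 292 [19 19] [ 0.6249 -0.109 ]
scene lilac [269.6 259.5] 266 [18 18] [ 0.6297 -0.0477]
```

```bash
python3 -c "
from h import *
print(manip.job_done(),manip.observe()['t'])"
```

```text
the job is handed in; nothing more can be done
the job is handed in; nothing more can be done
```

The bath bomb is out of its mould and in the drying tray, the base is in the rinse tray, and the job was handed in at about 29 s of the 67 s allowed. No verdict came back, so what follows is what my own checks showed.

- **Sleeve:** I lowered the mould over the post until the sleeve met the foot, with +9 N at the predicted height. The base stood proud with the bomb upright on it. After I lifted the base out, the last picture I viewed showed the sleeve still down on the stand, and I did not go near it again.
- **Bomb:** I gripped it at 20 N, set it down with about 5 N on the tray, and released it. In all three cameras it sits within about 2 mm of the pocket centre, measured against the lilac bomb. Its outline is round like the lilac one's, so I take it as upright. Neither had moved at the last check.
- **Base:** It touched the rinse tray floor at the expected height and was released with the jaws only partly open. The wrist camera shows a full round disc at about (0.465, 0.350), close to the aim point in the free half. It stayed dish up throughout, and the upper die still stands in the other half.

**Disagreements:** The cameras differed by up to about 5–10 mm along their viewing directions. I relied on positions across each view and on contact forces instead. I did not re-measure the oil bottle at the end, but the arm never came near it.

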